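# Re-tension the drip rack and hang the washed sherd baskets

## Robot

A 6-joint arm with a two-finger parallel gripper is mounted at the origin on the work surface. World frame = base frame: x ahead of the robot, y to its left, z up, the work surface at z = 0. Lengths are in m, angles in rad, forces in N, time in s.
With the tool pointing down it reaches from about 0.375 to 0.9 m from the base axis. Payload 3.1 kg.
Tool frame: the origin (TCP) lies at the very end of the fingers, on their centre line; the grasp point (between the pads) lies 19 mm behind it; z points along the fingers, y is the line along which they close (so a half turn about z gives the same grasp; the last joint's range is limited). The gripper opens to 85 mm and grips with 20 to 120 N. Pads are 22 mm wide; open, the fingers measure 114 mm over their backs; the gripper's body (76 mm by 85 mm) begins 54 mm behind the grasp point. The pads swing forward as they close: fully open they stand 13 mm farther back than shut.
Start: joints at [-1.524, 0.527, 1.433, -0, 1.181, -0.178], TCP at [0.139, -0.609, 0.231] pointing down, gripper open.
Joint ranges: [-3.08, 3.08], [-0.75, 2.2], [0.22, 2.44], [-1.43, 4.57], [0, 2.65], [-2.85, 2.85]. Speed limits (rad/s): [2.79, 2.79, 3.14, 3.14, 3.14, 3.14].

## Interface

Orientations are given as a unit quaternion [w, x, y, z].
In Python, from workcell import r, imaging gives the robot as it stands.
- The arm moves only by the tool send_rows, never from a script. Its argument "steps" is a list that holds one entry, the list of rows, each a list of 7 numbers: the shift along the tool's x, y, z scaled (see below), then the turn, a rotation vector about the tool's x, y, z scaled (see below), then the opening, from 0 (shut) to 1 (fully open). In form: [[[dx, dy, dz, ax, ay, az, gripper], ...]]. A call has exactly 5 rows; each row is the pose to reach, as a shift and turn from the pose commanded when the call began, along the tool's axes at that moment; what a row does not reach only later rows make up. The controller multiplies each number of a shift by 300 mm and each number of a turn by pi/2 rad. A row lasts 1/10 s, in which the tool goes at most 50 mm and 8.59 degrees, less where a joint would pass 70% of its speed; a pose out of reach is approached as far as the arm can. A call with a number of a shift or a turn outside -1 to 1 is refused whole. A call with a gripper value outside its range is refused whole. The fingers move at their own pace and stop on an object; the grip force is fixed at half the most. Time passes only in rows, so rows that repeat a pose let the fingers close, or fill a call up. It gives the time, the measured TCP pose, the force, the opening and the grip force at its end, in the units of the state.
- r.state(): the state, without advancing time (a new reading comes with each control period).
- imaging.grab_frame(name): name is "side" or "top" or "wrist"; returns the picture (480x640x3 uint8, red, green, blue); there is no depth.
- imaging.calibration(name): a dict with "intrinsics" (3x3 intrinsics, pixels), "R" (3x3) and "t" (3): a world point X has camera coordinates R X + t. Camera axes: x right, y down, z forward; pixel columns grow to the right and rows downward; lengths in m; the calibration is good to about 2 mm. A picture is of the moment at which its call begins: read the wrist's pose just before it. calibration takes no time and is no camera call; for the wrist camera it gives the pose at the moment of the call.
- r.hand_in(): hands the job in; it is judged then, once.
The state is a dict: "time_s": time; "joint_positions": joint angles; "joint_vel": joint speeds; "effort": joint torques, N m; "eef_pos": TCP position; "tcp_rot": TCP orientation; "force": force on the tool from outside, world axes, zero at the start; "moment": the same for the moment, N m; "finger_gap": finger opening in m; "grasp_force": force on a finger pad.
Only numpy, scipy, OpenCV 4.12 (cv2) and the standard library are available. Lean on these libraries where they do the work, as an engineer would, in place of code of your own. Each camera call takes 0.05 s, during which the arm holds its last target. There are 200 camera calls.

## Task

The drip rack's clamp is too slack to carry a load: first flip its red cam lever right over to open, then turn the brass wing nut clockwise until its red tip points at the white mark, and flip the lever fully closed again. After that, pick every blue basket out of the cluttered crate and hang each by its handle on a hook of its own, hanging level and free. Leave the yellow basket, the jars and the vials in the crate, and do not disturb the dish and the two bottles on the bench.

Things in the scene. Friction and masses are not known exactly. Their poses are not given: they have to be found in the camera images.
- rack: fixed drip rack; origin on the table. Its hooks point to its -x (roughly towards the robot). Behind them, 75 mm to +x of the origin, a grey clamp strap (30 mm wide, its top 185 mm up) runs along y and carries the red cam lever and the brass wing nut. The rack and the crate may stand on either side of the robot
- hook1 (a point): seat of a double-prong hook: where the centre of a hung handle bar rests, bar along the rack's y. Two 7 mm prongs, axes 49 mm apart (42 mm free between, for fingers), reach to the rack's -x, sag to the seat and turn up; ends 20 mm beyond the seat, 18 mm above it. A basket goes on from the -x side, prongs entering under its bar, then down. Axes as the rack; hooks 105 mm apart in y
- hook2 (a point): seat of a double-prong hook: where the centre of a hung handle bar rests, bar along the rack's y. Two 7 mm prongs, axes 49 mm apart (42 mm free between, for fingers), reach to the rack's -x, sag to the seat and turn up; ends 20 mm beyond the seat, 18 mm above it. A basket goes on from the -x side, prongs entering under its bar, then down. Axes as the rack; hooks 105 mm apart in y
- hook3 (a point): seat of a double-prong hook: where the centre of a hung handle bar rests, bar along the rack's y. Two 7 mm prongs, axes 49 mm apart (42 mm free between, for fingers), reach to the rack's -x, sag to the seat and turn up; ends 20 mm beyond the seat, 18 mm above it. A basket goes on from the -x side, prongs entering under its bar, then down. Axes as the rack; hooks 105 mm apart in y
- lever (a joint): red cam lever of the clamp, hinged about the rack's x axis (at lever_pivot), in rad. 0 = closed: lying flat, pointing to the rack's -y (the nut's side). It swings up through upright (1.57) and over to the other side; 2.9 = end stop, fully open, lying pointing to +y, 14 degrees above flat. Friction 0.06 N m: stays where it is left. Held tightly it may lag the hand: re-grip
- lever_pivot (a point): hinge of the cam lever, 36 mm above the strap; same orientation as the rack
- lever_grip (a point): grip point of the lever, on its centre line, 65 mm from the hinge and 25 mm from its free end; the lever there is 14 mm wide (along the rack's x) and 10 mm thick; it moves with the lever, and can be held across its width from above all the way
- nut (a joint): brass wing nut on the strap, upright axis, in rad, growing clockwise seen from above. 0 = its red-tipped wing points to the rack's -x; at 1.57 the red tip points to the rack's +y, at the white mark on the strap, wings in line with the strap. Stops at 0 and 2.4. Friction 0.06 N m: stays where it is left
- nut_grip (a point): grip point of the wing nut, on its axis: the wings form an upright bar 56 mm long (along this point's own x, red end at -x), 10 mm thick and 26 mm high, this point 2 mm above mid-height, 11 mm below the wings' top, 29 mm above the strap
- crate: fixed open steel crate, outer 232 x 342 x 65 mm, walls and floor 6 mm; origin under its centre on the table, long side along its y
- blue1_handle (a point): blue drip basket, round, 84 mm wide, 50 mm high, sherds fixed in it, 0.11 to 0.22 kg, with a rigid steel arch handle. Point: middle of the handle's top bar (8 mm round, 82 mm long, along the basket's own y), on the bar's centre line, 120 mm above the underside; the window under the bar is 66 mm high and 74 mm wide. z is up. Same after half a turn. Some blue baskets are absent in some runs
- blue2_handle (a point): blue drip basket, round, 84 mm wide, 50 mm high, sherds fixed in it, 0.11 to 0.22 kg, with a rigid steel arch handle. Point: middle of the handle's top bar (8 mm round, 82 mm long, along the basket's own y), on the bar's centre line, 120 mm above the underside; the window under the bar is 66 mm high and 74 mm wide. z is up. Same after half a turn. Some blue baskets are absent in some runs
- blue3_handle (a point): blue drip basket, round, 84 mm wide, 50 mm high, sherds fixed in it, 0.11 to 0.22 kg, with a rigid steel arch handle. Point: middle of the handle's top bar (8 mm round, 82 mm long, along the basket's own y), on the bar's centre line, 120 mm above the underside; the window under the bar is 66 mm high and 74 mm wide. z is up. Same after half a turn. Some blue baskets are absent in some runs
- yellow_mid (a point): yellow basket of the same shape and size as the blue ones, stays in the crate; this point is on its axis, 35 mm above its underside
- amber_jar_mid (a point): amber glass jar with black cap, 68 mm across, 80 mm high, stays in the crate; this point is on its axis, 35 mm above its underside
- white_jar_mid (a point): white jar with blue cap, 72 mm across, 68 mm high, stays in the crate; this point is on its axis, 35 mm above its underside
- vial1_center (a point): green glass vial, 24 mm across, 60 mm high, stays in the crate; this point is its centre
- vial2_center (a point): green glass vial, as the other
- vial3_center (a point): white plastic vial, 22 mm across, 60 mm high, stays in the crate; this point is its centre
- vial4_center (a point): white plastic vial, as the other
- dish: blue dish, 120 mm across, 26 mm high, standing beyond the work; origin under its centre
- brown_bottle: brown bottle, 60 mm across, 130 mm high, beyond the work; origin under its centre
- wash_bottle: white wash bottle with red cap, 64 mm across, 140 mm high, beyond the work; origin under its centre

How it is judged:
By the outcome, as a careful person would: the job done as asked, in the order asked, and still so for the second after the job is handed in, with the robot touching nothing.
Of blue1, blue2, blue3 only 2 to 3 are there at a start; the rules pass over those that are not, and their reading is None.
At some moment in a run one of blue1, blue2, blue3 may be knocked a few centimetres aside while the robot is not near it.
It also fails if it takes over 210 s, if anything falls off the work surface, if the arm or the gripper's body presses on something with over 40 N, if the wrist force passes 120 N, or if a joint passes its speed limit or range.

## Working session

There is one attempt and no reset: what is moved stays moved. The work goes in short steps, Python scripts to look and compute and a tool call to move; the robot and the scene stay as the last step left them, time stands still between calls to the robot, and variables do not carry over. Pictures are saved under pics/ and viewed, at most 14 in all, crops included, and the job is handed in when it is done.

Besides the shell and the picture viewer there is one more tool, called as name(argument=value, ...) on one line, values as JSON. send_rows: Moves the arm, as the interface text tells. Shifts and turns lie within -1 to 1; 1 stands for 300 mm of shift or pi/2 rad of turn. Its arguments: {"type":"object","properties":{"steps":{"type":"array"}},"required":["steps"]}

```bash
ls; mkdir -p pics; cat > h.py <<'E'
import numpy as np, cv2
from workcell import r, imaging
from scipy.spatial.transform import Rotation as Ro
def grab(n,f=None):
    c=imaging.calibration(n); im=imaging.grab_frame(n)
    if f: cv2.imwrite('pics/'+f,im[:,:,::-1])
    return im,c
def ray(c,u,v,z):
    "world point on plane z seen at pixel u,v"
    K,R,t=[np.array(c[k]) for k in('intrinsics','R','t')]
    d=R.T@np.linalg.inv(K)@[u,v,1]; o=-R.T@t
    return o+d*(z-o[2])/d[2]
def proj(c,X):
    K,R,t=[np.array(c[k]) for k in('intrinsics','R','t')]
    p=K@(R@np.array(X)+t); return p[:2]/p[2]
def pose():
    s=r.state(); q=s['tcp_rot']; return np.array(s['eef_pos']),Ro.from_quat([q[1],q[2],q[3],q[0]])
E
python3 - <<'E'
from h import *
for n in('side','top','wrist'):
    im,c=grab(n,n+'0.png'); print(n,{k:np.round(c[k],3).tolist() for k in c})
print(r.state())
E
```

```text
pics
side {'intrinsics': [[506.998, 0.0, 318.25], [0.0, 506.998, 237.727], [0.0, 0.0, 1.0]], 'R': [[-0.992, -0.126, 0.005], [-0.08, 0.601, -0.795], [0.098, -0.789, -0.606]], 't': [0.585, 0.193, 0.936]}
top {'intrinsics': [[447.025, 0.0, 319.324], [0.0, 447.025, 234.535], [0.0, 0.0, 1.0]], 'R': [[-0.015, -1.0, 0.0], [-0.992, 0.015, -0.129], [0.129, -0.002, -0.992]], 't': [0.016, 0.624, 1.018]}
wrist {'intrinsics': [[360.29, 0.0, 321.838], [0.0, 360.29, 235.952], [0.0, 0.0, 1.0]], 'R': [[0.223, -0.975, -0.001], [-0.934, -0.214, 0.286], [-0.279, -0.063, -0.958]], 't': [-0.623, -0.037, 0.379]}
{'time_s': 0.15, 'joint_positions': array([-1.52452424e+00,  5.28271657e-01,  1.43365316e+00,  1.11440337e-05,
        1.18140345e+00, -1.78470472e-01]), 'joint_vel': array([ 3.68203360e-05, -1.80501924e-03, -3.28605057e-03, -1.19096176e-04,
        9.16461244e-04, -1.34520061e-03]), 'effort': array([ 5.40151791e-05, -4.42744839e+01, -1.78275901e+01, -3.49682250e-04,
        5.63251800e-03, -8.73777509e-06]), 'eef_pos': array([ 0.13930744, -0.60868916,  0.23053235]), 'tcp_rot': array([-8.65574503e-04,  9.93692852e-01,  1.12132791e-01,  6.24615784e-05]), 'force': array([ 0.24764531, -0.0312063 , -0.27742216]), 'moment': array([ 0.01048966,  0.00834842, -0.01396244]), 'grasp_force': 0.0, 'finger_gap': 0.08536317963426869}
```

View pics/top0.png

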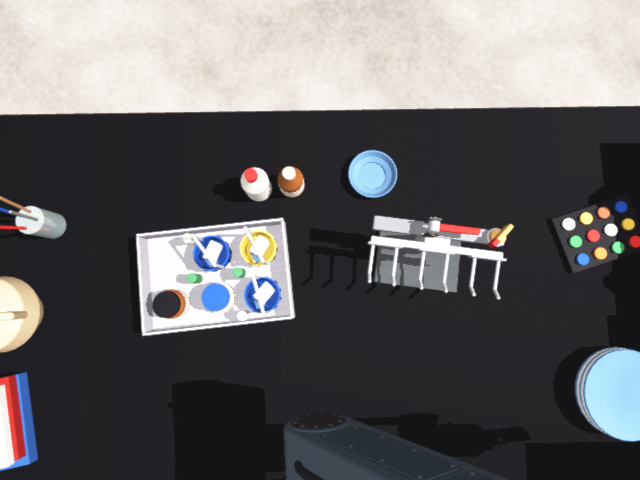

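View pics/side0.png

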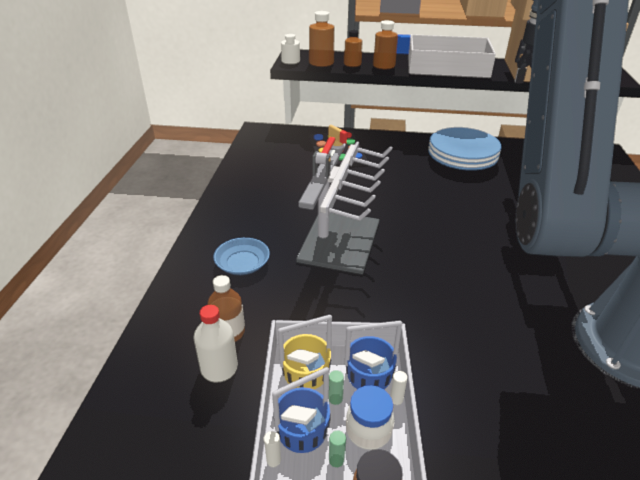

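```bash
python3 - <<'E'
import cv2
a=cv2.imread('pics/top0.png')
cv2.imwrite('pics/c1.png',cv2.resize(a[200:310,360:520],None,fx=5,fy=5,interpolation=2))
cv2.imwrite('pics/c2.png',cv2.resize(a[215:340,132:300],None,fx=4.7,fy=4.7,interpolation=2))
E
```

```text
(no output)
```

View pics/c1.png

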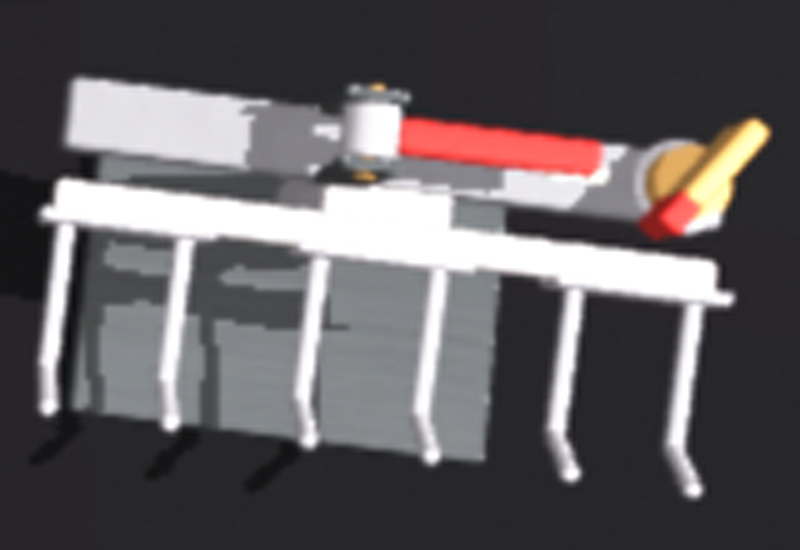

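View pics/c2.png

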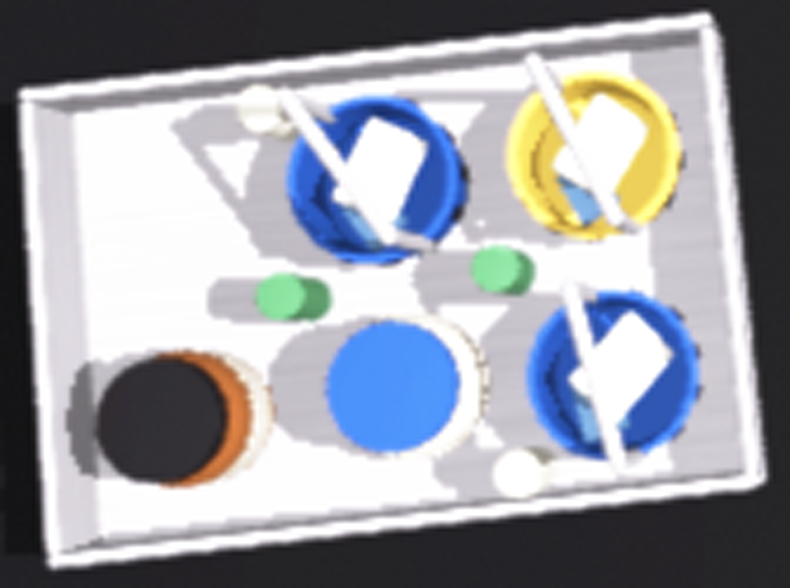

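```bash
python3 - <<'E'
from h import *
c=imaging.calibration('top'); s=imaging.calibration('side')
A=lambda u,v,z:np.round(ray(c,360+u/5,200+v/5,z),4)
B=lambda u,v,z:np.round(ray(c,132+u/4.7,215+v/4.7,z),4)
l0,l1=A(400,135,.226),A(605,157,.226); d=l1-l0; print('lever',l0,l1,np.linalg.norm(d),'phi',np.degrees(np.arctan2(d[0],-d[1])))
print('pivot',A(375,125,.221),'strapL',A(75,78,.185),A(65,148,.185),'nut',A(700,180,.215),'red',A(670,215,.22),'gold',A(755,130,.22))
for z in(.2,.22,.24):
  print(z,'tips',A(48,410,z),A(692,493,z), np.linalg.norm(A(48,410,z)-A(692,493,z)))
print('crossbar',A(60,185,.22),A(715,265,.22))
for n,a,b in(('bA',(285,95),(425,245)),('bB',(572,288),(625,470)),('Y',(530,58),(632,228))):
  for z in(.126,):print(n,B(*a,z),B(*b,z),(B(*a,z)+B(*b,z))/2,np.linalg.norm(B(*a,z)-B(*b,z)))
print('crate',B(20,92,.065),B(712,18,.065),B(765,485,.065),B(50,565,.065))
# tip height via side
for z in(.18,.2,.22,.24,.26):print(z,proj(s,A(48,410,z)),proj(s,A(692,493,z)))
a=cv2.imread('pics/side0.png');cv2.imwrite('pics/c3.png',cv2.resize(a[120:270,290:410],None,fx=4,fy=4,interpolation=2))
E
```

```text
lever [ 0.6108 -0.2293  0.226 ] [ 0.6009 -0.3088  0.226 ] 0.08011404371269748 phi -7.09840428415823
pivot [ 0.6156 -0.221   0.221 ] strapL [ 0.6423 -0.1083  0.185 ] [ 0.6134 -0.1033  0.185 ] nut [ 0.5926 -0.3498  0.215 ] red [ 0.5784 -0.3351  0.22  ] gold [ 0.6115 -0.3707  0.22  ]
0.2 tips [ 0.5066 -0.0915  0.2   ] [ 0.4702 -0.3444  0.2   ] 0.25550610560219494
0.22 tips [ 0.5062 -0.0893  0.22  ] [ 0.4706 -0.3364  0.22  ] 0.24965129681217357
0.24 tips [ 0.5057 -0.087   0.24  ] [ 0.4709 -0.3285  0.24  ] 0.2439944466581156
crossbar [ 0.5939 -0.0966  0.22  ] [ 0.5585 -0.3513  0.22  ]
bA [0.6153 0.2818 0.126 ] [0.545  0.2161 0.126 ] [0.58015 0.24895 0.126  ] 0.09622151526555789
bB [0.5243 0.1487 0.126 ] [0.442  0.1245 0.126 ] [0.48315 0.1366  0.126  ] 0.0857842060055346
Y [0.6309 0.1686 0.126 ] [0.5513 0.1213 0.126 ] [0.5911  0.14495 0.126  ] 0.09259292629569496
crate [0.6269 0.4294 0.065 ] [0.6586 0.0889 0.065 ] [0.431  0.0646 0.065 ] [0.3986 0.4065 0.065 ]
0.18 [368.57957715 212.63631728] [390.46712029 149.90266647]
0.2 [369.49156963 204.42399206] [391.0522013  143.47490949]
0.22 [370.37862958 195.9293039 ] [391.65598014 136.85603267]
0.24 [371.34629182 187.20788192] [392.327071   129.99763972]
0.26 [372.28741917 178.20993421] [392.97365018 122.90324239]
```

View pics/c3.png

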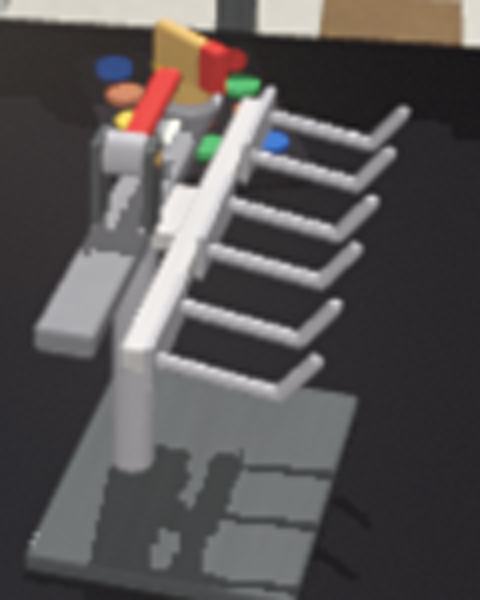

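```bash
cat >> h.py <<'E'
import json
def yawR(deg): # tool x axis at world angle deg, z down
    a=np.radians(deg); return Ro.from_matrix(np.array([[np.cos(a),np.sin(a),0],[np.sin(a),-np.cos(a),0],[0,0,-1]]))
def plan(wps,start=None,fresh=False):
    """wps: (x,y,z,yaw,grip,rows). Prints calls of 5 rows."""
    if fresh: p,R=pose()
    else: d=json.load(open('cmd.json')); p,R=np.array(d['p']),Ro.from_quat(d['q'])
    rows=[];pp,RR=p,R
    for x,y,z,yaw,g,n in wps:
        P=np.array([x,y,z]);Q=yawR(yaw);rel=(RR.inv()*Q).as_rotvec()
        need=max(np.linalg.norm(P-pp)/.048,np.degrees(np.linalg.norm(rel))/8.4)
        n=max(n,int(np.ceil(need)))
        for k in range(1,n+1): rows.append((pp+(P-pp)*k/n,RR*Ro.from_rotvec(rel*k/n),g))
        pp,RR=P,Q
    while len(rows)%5: rows.append(rows[-1])
    for i in range(0,len(rows),5):
        out=[]
        for P,Q,g in rows[i:i+5]:
            sft=np.round(R.inv().apply(P-p)/.3,3);rv=np.round((R.inv()*Q).as_rotvec()/(np.pi/2),3)
            out.append([float(v)+0. for v in [*sft,*rv]]+[g])
        p=p+R.apply(np.array(out[-1][:3])*.3);R=R*Ro.from_rotvec(np.array(out[-1][3:6])*np.pi/2)
        print(json.dumps([out]).replace(' ',''))
    json.dump(dict(p=p.tolist(),q=R.as_quat().tolist()),open('cmd.json','w'))
E
python3 -c "
from h import *
plan([(.45,-.45,.33,50,.4,5),(.59,-.285,.33,81.8,.4,5)],fresh=True)"
```

```text
[[[0.141,-0.036,-0.041,0.0,0.0,-0.052,0.4],[0.282,-0.071,-0.083,0.0,0.0,-0.103,0.4],[0.423,-0.107,-0.124,0.0,0.0,-0.155,0.4],[0.564,-0.143,-0.165,0.0,0.0,-0.206,0.4],[0.705,-0.178,-0.207,-0.001,0.0,-0.258,0.4]]]
[[[0.144,0.022,-0.041,0.0,0.0,-0.051,0.4],[0.287,0.045,-0.082,0.0,0.0,-0.103,0.4],[0.431,0.068,-0.124,0.0,0.0,-0.154,0.4],[0.571,0.034,-0.124,0.0,0.0,-0.225,0.4],[0.711,0.0,-0.124,0.0,0.0,-0.296,0.4]]]
[[[0.141,0.033,0.001,0.0,0.0,-0.07,0.4],[0.281,0.065,0.001,0.0,0.0,-0.141,0.4],[0.422,0.098,0.001,0.0,0.0,-0.212,0.4],[0.422,0.098,0.001,0.0,0.0,-0.212,0.4],[0.422,0.098,0.001,0.0,0.0,-0.212,0.4]]]
```

send_rows(steps=[[[0.141, -0.036, -0.041, 0, 0, -0.052, 0.4], [0.282, -0.071, -0.083, 0, 0, -0.103, 0.4], [0.423, -0.107, -0.124, 0, 0, -0.155, 0.4], [0.564, -0.143, -0.165, 0, 0, -0.206, 0.4], [0.705, -0.178, -0.207, -0.001, 0, -0.258, 0.4]]])

```text
time_s: 0.65
eef_pos: [0.3349, -0.5088, 0.2935]
tcp_rot: [0.0, 0.95, 0.311, 0.0]
force: [0.4, -0.4, -0.1]
finger_gap: 0.0339
grasp_force: 0.0
```

send_rows(steps=[[[0.144, 0.022, -0.041, 0, 0, -0.051, 0.4], [0.287, 0.045, -0.082, 0, 0, -0.103, 0.4], [0.431, 0.068, -0.124, 0, 0, -0.154, 0.4], [0.571, 0.034, -0.124, 0, 0, -0.225, 0.4], [0.711, 0, -0.124, 0, 0, -0.296, 0.4]]])

```text
time_s: 1.15
eef_pos: [0.5073, -0.3832, 0.3306]
tcp_rot: [0.001, 0.853, 0.523, -0.0]
force: [0.3, 0.1, -0.5]
finger_gap: 0.034
grasp_force: 0.0
```

send_rows(steps=[[[0.141, 0.033, 0.001, 0, 0, -0.07, 0.4], [0.281, 0.065, 0.001, 0, 0, -0.141, 0.4], [0.422, 0.098, 0.001, 0, 0, -0.212, 0.4], [0.422, 0.098, 0.001, 0, 0, -0.212, 0.4], [0.422, 0.098, 0.001, 0, 0, -0.212, 0.4]]])

```text
time_s: 1.65
eef_pos: [0.5903, -0.2842, 0.3296]
tcp_rot: [0.0, 0.755, 0.656, -0.001]
force: [-0.8, -0.5, 0.0]
finger_gap: 0.0343
grasp_force: 0.0
```

```bash
python3 - <<'E'
from h import *
p,R=pose();print(p,R.as_matrix().round(3).tolist(),r.state()['finger_gap'],r.state()['time_s'],open('cmd.json').read())
im,c=grab('wrist','w1.png')
np.save('w1.npy',c,allow_pickle=True)
E
```

```text
[ 0.59034103 -0.28416538  0.32961755] [[0.141, 0.99, -0.001], [0.99, -0.141, -0.001], [-0.001, -0.0, -1.0]] 0.03428226638873428 1.65 {"p": [0.5900505621887856, -0.2848850107516984, 0.3299092443194069], "q": [0.755758957063439, 0.6548498232164678, 0.0003208682020383681, 6.996671277328526e-05]}
```

View pics/w1.png

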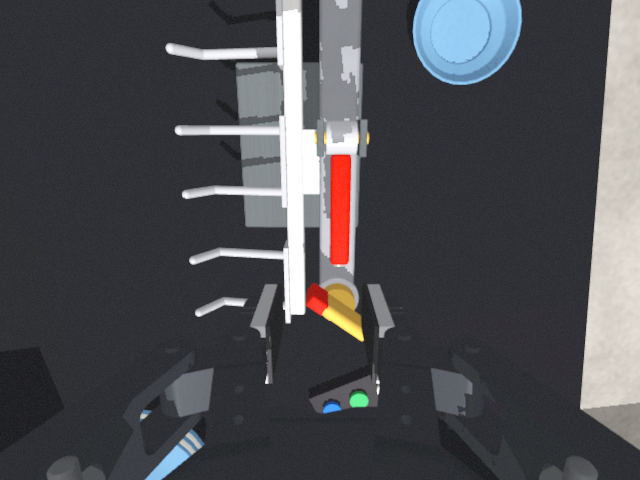

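```bash
python3 - <<'E'
from h import *
c=np.load('w1.npy',allow_pickle=True).item()
A=lambda u,v,z:np.round(ray(c,u,v,z),4)
print('lever',A(341.5,156,.226),A(340,264,.226),'piv',A(342,138,.221))
print('nut',A(337,299,.2),A(337,301,.21),'red',A(313,297,.225),A(358,333,.225))
print('tips',[A(u,v,.187) for u,v in((170,48),(179,130),(186,193),(194,261),(200,313))])
print('bend',[A(u,v,.169) for u,v in((205,54),(213,130),(217,189),(222,250),(226,300))])
print('strap',A(320,60,.185),A(362,60,.185),A(320,270,.185),A(357,260,.185))
print('bar front/back top',[A(u,v,.19) for u,v in((279,30),(300,30),(305,310))])
E
```

```text
lever [ 0.6112 -0.2307  0.226 ] [ 0.6005 -0.3071  0.226 ] piv [ 0.6132 -0.2194  0.221 ]
nut [ 0.594  -0.3478  0.2   ] [ 0.594  -0.3445  0.21  ] red [ 0.5769 -0.331   0.225 ] [ 0.6071 -0.3665  0.225 ]
tips [array([ 0.5011, -0.1417,  0.187 ]), array([ 0.4932, -0.1973,  0.187 ]), array([ 0.4865, -0.2451,  0.187 ]), array([ 0.4788, -0.3024,  0.187 ]), array([ 0.4722, -0.3509,  0.187 ])]
bend [array([ 0.5201, -0.1452,  0.169 ]), array([ 0.5136, -0.2003,  0.169 ]), array([ 0.506 , -0.2476,  0.169 ]), array([ 0.4983, -0.3015,  0.169 ]), array([ 0.4912, -0.35  ,  0.169 ])]
strap [ 0.606  -0.1642  0.185 ] [ 0.6362 -0.1685  0.185 ] [ 0.5828 -0.3262  0.185 ] [ 0.6151 -0.3216  0.185 ]
bar front/back top [array([ 0.5803, -0.1421,  0.19  ]), array([ 0.5948, -0.1442,  0.19  ]), array([ 0.5648, -0.3594,  0.19  ])]
```

```bash
cat >> h.py <<'E'
PHI=-8.1;YAW=90+PHI
xh=np.array([np.cos(np.radians(PHI)),np.sin(np.radians(PHI))]);yh=np.array([-xh[1],xh[0]])
PIV=np.array([.6130,-.2188,.221])
def lev(a,g,n=1,dr=0,dz=0):
    q=PIV[:2]-yh*(.065+dr)*np.cos(a); return (*q,PIV[2]+(.065+dr)*np.sin(a)-.019+dz,YAW,g,n)
E
python3 -c "
from h import *
plan([lev(0,.28,5,dz=.03),lev(0,.28,2),lev(0,0,3)]+[lev(a,0) for a in np.linspace(0,1.5,11)[1:]])"
```

```text
[[[0.002,0.009,0.065,0.0,0.0,0.0,0.28],[0.005,0.018,0.131,0.0,0.0,0.0,0.28],[0.007,0.027,0.196,0.0,0.0,-0.001,0.28],[0.01,0.036,0.261,0.0,0.0,-0.001,0.28],[0.012,0.045,0.326,0.0,0.0,-0.001,0.28]]]
[[[0.0,-0.001,0.05,0.0,0.0,0.0,0.28],[0.0,-0.001,0.1,0.0,0.0,0.0,0.28],[0.0,-0.001,0.1,0.0,0.0,0.0,0],[0.0,-0.001,0.1,0.0,0.0,0.0,0],[0.0,-0.001,0.1,0.0,0.0,0.0,0]]]
[[[0.003,0.0,-0.032,0.0,0.0,0.0,0],[0.01,0.0,-0.064,0.0,0.0,0.0,0],[0.022,0.001,-0.094,0.0,0.0,0.0,0],[0.038,0.001,-0.122,0.0,0.0,0.0,0],[0.058,0.001,-0.147,0.0,0.0,0.0,0]]]
[[[0.024,0.0,-0.022,0.0,0.0,0.0,0],[0.051,0.0,-0.041,0.0,0.0,0.0,0],[0.08,0.0,-0.054,0.0,0.0,0.0,0],[0.111,0.0,-0.064,0.0,0.0,0.0,0],[0.144,0.0,-0.069,0.0,0.0,0.0,0]]]
```

send_rows(steps=[[[0.002, 0.009, 0.065, 0, 0, 0, 0.28], [0.005, 0.018, 0.131, 0, 0, 0, 0.28], [0.007, 0.027, 0.196, 0, 0, -0.001, 0.28], [0.01, 0.036, 0.261, 0, 0, -0.001, 0.28], [0.012, 0.045, 0.326, 0, 0, -0.001, 0.28]]])

```text
time_s: 2.2
eef_pos: [0.6028, -0.2857, 0.2316]
tcp_rot: [0.001, 0.756, 0.654, -0.0]
force: [-0.4, -0.7, 0.6]
finger_gap: 0.0241
grasp_force: 0.0
```

send_rows(steps=[[[0, -0.001, 0.05, 0, 0, 0, 0.28], [0, -0.001, 0.1, 0, 0, 0, 0.28], [0, -0.001, 0.1, 0, 0, 0, 0], [0, -0.001, 0.1, 0, 0, 0, 0], [0, -0.001, 0.1, 0, 0, 0, 0]]])

```text
time_s: 2.7
eef_pos: [0.6029, -0.285, 0.2015]
tcp_rot: [0.001, 0.756, 0.655, -0.001]
force: [1.8, -2.1, -8.6]
finger_gap: 0.0131
grasp_force: 58.4
```

send_rows(steps=[[[0.003, 0, -0.032, 0, 0, 0, 0], [0.01, 0, -0.064, 0, 0, 0, 0], [0.022, 0.001, -0.094, 0, 0, 0, 0], [0.038, 0.001, -0.122, 0, 0, 0, 0], [0.058, 0.001, -0.147, 0, 0, 0, 0]]])

```text
time_s: 3.2
eef_pos: [0.6057, -0.2658, 0.2468]
tcp_rot: [0.0, 0.755, 0.656, -0.001]
force: [-0.3, -0.5, -13.0]
finger_gap: 0.0128
grasp_force: 59.8
```

send_rows(steps=[[[0.024, 0, -0.022, 0, 0, 0, 0], [0.051, 0, -0.041, 0, 0, 0, 0], [0.08, 0, -0.054, 0, 0, 0, 0], [0.111, 0, -0.064, 0, 0, 0, 0], [0.144, 0, -0.069, 0, 0, 0, 0]]])

```text
time_s: 3.7
eef_pos: [0.6116, -0.2249, 0.2677]
tcp_rot: [0.002, 0.755, 0.655, -0.002]
force: [-2.6, -8.4, -11.4]
finger_gap: 0.0129
grasp_force: 62.5
```

```bash
python3 - <<'E'
from h import *
im,c=grab('wrist','w2.png')
plan([lev(1.5,.28,3),lev(1.52,.28,1),lev(1.52,0,4)]+[lev(a,0) for a in np.linspace(1.52,2.96,11)[1:]]+[lev(2.96,0,2)])
E
```

```text
[[[0.0,0.0,0.0,0.0,0.0,0.0,0.28],[0.0,0.0,0.0,0.0,0.0,0.0,0.28],[0.0,0.0,0.0,0.0,0.0,0.0,0.28],[0.004,0.0,0.0,0.0,0.0,0.0,0.28],[0.004,0.0,0.0,0.0,0.0,0.0,0]]]
[[[0.0,0.0,0.0,0.0,0.0,0.0,0],[0.0,0.0,0.0,0.0,0.0,0.0,0],[0.0,0.0,0.0,0.0,0.0,0.0,0],[0.031,0.0,0.001,0.0,0.0,0.0,0],[0.062,0.0,0.006,0.0,0.0,0.0,0]]]
[[[0.029,0.0,0.009,0.0,0.0,0.0,0],[0.057,0.0,0.023,0.0,0.0,0.0,0],[0.083,0.0,0.041,0.0,0.0,0.0,0],[0.106,0.0,0.062,0.0,0.0,0.0,0],[0.126,0.0,0.086,0.0,0.0,0.0,0]]]
[[[0.016,0.0,0.027,0.0,0.0,0.0,0],[0.028,0.0,0.055,0.0,0.0,0.0,0],[0.036,0.0,0.085,0.0,0.0,0.0,0],[0.036,0.0,0.085,0.0,0.0,0.0,0],[0.036,0.0,0.085,0.0,0.0,0.0,0]]]
```

View pics/w2.png

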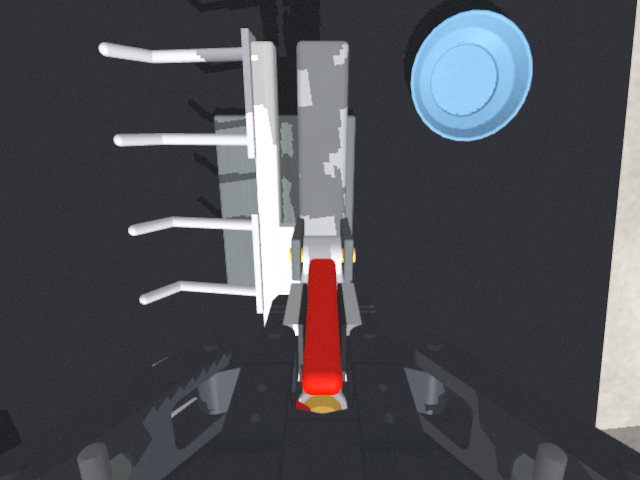

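send_rows(steps=[[[0, 0, 0, 0, 0, 0, 0.28], [0, 0, 0, 0, 0, 0, 0.28], [0, 0, 0, 0, 0, 0, 0.28], [0.004, 0, 0, 0, 0, 0, 0.28], [0.004, 0, 0, 0, 0, 0, 0]]])

```text
time_s: 4.25
eef_pos: [0.612, -0.2222, 0.2683]
tcp_rot: [0.0, 0.755, 0.656, -0.001]
force: [0.2, 1.3, -0.1]
finger_gap: 0.013
grasp_force: 58.4
```

send_rows(steps=[[[0, 0, 0, 0, 0, 0, 0], [0, 0, 0, 0, 0, 0, 0], [0, 0, 0, 0, 0, 0, 0], [0.031, 0, 0.001, 0, 0, 0, 0], [0.062, 0, 0.006, 0, 0, 0, 0]]])

```text
time_s: 4.75
eef_pos: [0.614, -0.2088, 0.2671]
tcp_rot: [0.004, 0.755, 0.655, -0.004]
force: [-7.2, -10.5, 5.2]
finger_gap: 0.0129
grasp_force: 58.4
```

send_rows(steps=[[[0.029, 0, 0.009, 0, 0, 0, 0], [0.057, 0, 0.023, 0, 0, 0, 0], [0.083, 0, 0.041, 0, 0, 0, 0], [0.106, 0, 0.062, 0, 0, 0, 0], [0.126, 0, 0.086, 0, 0, 0, 0]]])

```text
time_s: 5.25
eef_pos: [0.6201, -0.1672, 0.2418]
tcp_rot: [0.002, 0.755, 0.656, -0.001]
force: [-4.9, 0.2, 7.5]
finger_gap: 0.0125
grasp_force: 59.9
```

send_rows(steps=[[[0.016, 0, 0.027, 0, 0, 0, 0], [0.028, 0, 0.055, 0, 0, 0, 0], [0.036, 0, 0.085, 0, 0, 0, 0], [0.036, 0, 0.085, 0, 0, 0, 0], [0.036, 0, 0.085, 0, 0, 0, 0]]])

```text
time_s: 5.75
eef_pos: [0.6216, -0.1564, 0.2147]
tcp_rot: [0.001, 0.755, 0.656, -0.001]
force: [-4.1, -0.5, 4.2]
finger_gap: 0.0127
grasp_force: 72.6
```

```bash
python3 - <<'E'
from h import *
s=r.state();print(s['eef_pos'],lev(2.9,0),s['force'],s['finger_gap'])
a=grab('top')[0][150:310,340:530];b=grab('side')[0][110:240,290:410]
b=cv2.resize(b,(360,390));a=cv2.resize(a,(430,362));o=np.zeros((400,800,3),np.uint8);o[:362,:430]=a;o[:390,435:795]=b
cv2.imwrite('pics/m1.png',o[:,:,::-1])
plan([lev(2.96,.28,4),lev(2.96,.28,1)])
E
```

```text
[ 0.62159    -0.15635406  0.21469092] (np.float64(0.6218925981059131), np.float64(-0.1563173489801749), np.float64(0.21755120639890888), 81.9, 0, 1) [-4.14208746 -0.51209463  4.19298801] 0.012719947290790325
[[[0.0,0.0,0.0,0.0,0.0,0.0,0.28],[0.0,0.0,0.0,0.0,0.0,0.0,0.28],[0.0,0.0,0.0,0.0,0.0,0.0,0.28],[0.0,0.0,0.0,0.0,0.0,0.0,0.28],[0.0,0.0,0.0,0.0,0.0,0.0,0.28]]]
```

View pics/m1.png

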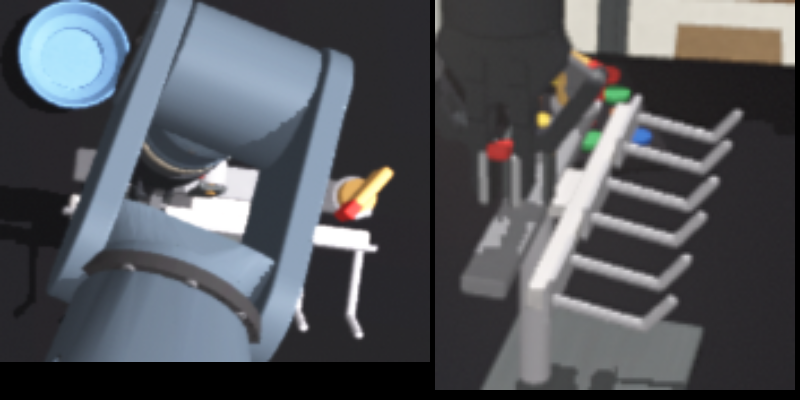

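send_rows(steps=[[[0, 0, 0, 0, 0, 0, 0.28], [0, 0, 0, 0, 0, 0, 0.28], [0, 0, 0, 0, 0, 0, 0.28], [0, 0, 0, 0, 0, 0, 0.28], [0, 0, 0, 0, 0, 0, 0.28]]])

```text
time_s: 6.35
eef_pos: [0.6223, -0.156, 0.2137]
tcp_rot: [0.001, 0.755, 0.655, -0.0]
force: [0.5, -0.5, 0.4]
finger_gap: 0.0243
grasp_force: 0.0
```

```bash
python3 - <<'E'
from h import *
q=PIV[:2]+yh*.068
plan([(*q,.275,YAW,.28,3),(*q,.275,YAW,0,4),(*q,.245,YAW,0,4),(*q,.240,YAW,0,4)])
E
```

```text
[[[0.005,0.0,-0.068,0.0,0.0,0.0,0.28],[0.009,0.0,-0.136,0.0,0.0,0.0,0.28],[0.014,0.0,-0.204,0.0,0.0,0.0,0.28],[0.014,0.0,-0.204,0.0,0.0,0.0,0],[0.014,0.0,-0.204,0.0,0.0,0.0,0]]]
[[[0.0,0.0,0.0,0.0,0.0,0.0,0],[0.0,0.0,0.0,0.0,0.0,0.0,0],[0.0,0.0,0.025,0.0,0.0,0.0,0],[0.0,0.0,0.05,0.0,0.0,0.0,0],[-0.001,0.0,0.075,0.0,0.0,0.0,0]]]
[[[0.0,0.0,0.025,0.0,0.0,0.0,0],[0.0,0.0,0.029,0.0,0.0,0.0,0],[0.0,0.0,0.034,0.0,0.0,0.0,0],[0.0,0.0,0.038,0.0,0.0,0.0,0],[0.0,0.0,0.042,0.0,0.0,0.0,0]]]
```

send_rows(steps=[[[0.005, 0, -0.068, 0, 0, 0, 0.28], [0.009, 0, -0.136, 0, 0, 0, 0.28], [0.014, 0, -0.204, 0, 0, 0, 0.28], [0.014, 0, -0.204, 0, 0, 0, 0], [0.014, 0, -0.204, 0, 0, 0, 0]]])

```text
time_s: 6.85
eef_pos: [0.6227, -0.1517, 0.2749]
tcp_rot: [0.001, 0.755, 0.656, -0.0]
force: [-0.1, 0.2, -0.2]
finger_gap: 0.0004
grasp_force: 0.0
```

send_rows(steps=[[[0, 0, 0, 0, 0, 0, 0], [0, 0, 0, 0, 0, 0, 0], [0, 0, 0.025, 0, 0, 0, 0], [0, 0, 0.05, 0, 0, 0, 0], [-0.001, 0, 0.075, 0, 0, 0, 0]]])

```text
time_s: 7.35
eef_pos: [0.6224, -0.152, 0.2514]
tcp_rot: [0.0, 0.755, 0.655, -0.0]
force: [-0.2, 0.6, 1.4]
finger_gap: -0.0
grasp_force: 0.3
```

send_rows(steps=[[[0, 0, 0.025, 0, 0, 0, 0], [0, 0, 0.029, 0, 0, 0, 0], [0, 0, 0.034, 0, 0, 0, 0], [0, 0, 0.038, 0, 0, 0, 0], [0, 0, 0.042, 0, 0, 0, 0]]])

```text
time_s: 7.85
eef_pos: [0.6229, -0.1519, 0.2439]
tcp_rot: [0.002, 0.755, 0.656, 0.0]
force: [-7.0, 2.3, 21.9]
finger_gap: 0.0001
grasp_force: 10.3
```

```bash
cat >> h.py <<'E'
NUT=np.array([.5946,-.3458])
E
python3 - <<'E'
from h import *
# go over nut: yaw of tool y = PHI-theta+90 -> tool x = PHI-theta+180 ; theta 41.5deg
th=41.5; y=PHI-th+180
q=PIV[:2]+yh*.068
plan([(*q,.30,YAW,0,2),(.585,-.30,.32,y,.28,6),(*NUT,.29,y,.28,3)])
E
```

```text
[[[0.0,0.0,-0.1,0.0,0.0,0.0,0],[0.001,0.0,-0.2,0.0,0.0,0.0,0],[-0.084,-0.009,-0.211,0.0,0.0,-0.09,0.28],[-0.169,-0.018,-0.222,0.0,0.0,-0.18,0.28],[-0.253,-0.027,-0.234,0.0,0.0,-0.269,0.28]]]
[[[-0.074,-0.044,-0.011,0.0,0.0,-0.09,0.28],[-0.147,-0.086,-0.022,0.0,0.0,-0.18,0.28],[-0.221,-0.129,-0.033,0.0,0.0,-0.27,0.28],[-0.272,-0.133,0.0,0.0,0.0,-0.27,0.28],[-0.324,-0.137,0.034,0.0,0.0,-0.27,0.28]]]
[[[-0.046,-0.025,0.033,0.0,0.0,0.0,0.28],[-0.046,-0.025,0.033,0.0,0.0,0.0,0.28],[-0.046,-0.025,0.033,0.0,0.0,0.0,0.28],[-0.046,-0.025,0.033,0.0,0.0,0.0,0.28],[-0.046,-0.025,0.033,0.0,0.0,0.0,0.28]]]
```

send_rows(steps=[[[0, 0, -0.1, 0, 0, 0, 0], [0.001, 0, -0.2, 0, 0, 0, 0], [-0.084, -0.009, -0.211, 0, 0, -0.09, 0.28], [-0.169, -0.018, -0.222, 0, 0, -0.18, 0.28], [-0.253, -0.027, -0.234, 0, 0, -0.269, 0.28]]])

```text
time_s: 8.35
eef_pos: [0.6036, -0.2266, 0.3101]
tcp_rot: [0.001, 0.598, 0.801, -0.0]
force: [0.2, 0.8, -0.1]
finger_gap: 0.0239
grasp_force: 0.0
```

send_rows(steps=[[[-0.074, -0.044, -0.011, 0, 0, -0.09, 0.28], [-0.147, -0.086, -0.022, 0, 0, -0.18, 0.28], [-0.221, -0.129, -0.033, 0, 0, -0.27, 0.28], [-0.272, -0.133, 0, 0, 0, -0.27, 0.28], [-0.324, -0.137, 0.034, 0, 0, -0.27, 0.28]]])

```text
time_s: 8.85
eef_pos: [0.5916, -0.3316, 0.2991]
tcp_rot: [0.001, 0.421, 0.907, -0.0]
force: [0.7, 0.3, -0.0]
finger_gap: 0.0237
grasp_force: 0.0
```

send_rows(steps=[[[-0.046, -0.025, 0.033, 0, 0, 0, 0.28], [-0.046, -0.025, 0.033, 0, 0, 0, 0.28], [-0.046, -0.025, 0.033, 0, 0, 0, 0.28], [-0.046, -0.025, 0.033, 0, 0, 0, 0.28], [-0.046, -0.025, 0.033, 0, 0, 0, 0.28]]])

```text
time_s: 9.35
eef_pos: [0.5951, -0.3454, 0.291]
tcp_rot: [0.001, 0.419, 0.908, -0.001]
force: [-0.2, -0.5, 0.1]
finger_gap: 0.0238
grasp_force: 0.0
```

```bash
python3 - <<'E'
from h import *
print(pose()[0])
im,c=grab('wrist','w3.png'); np.save('w3.npy',c,allow_pickle=True)
im2=im.copy()
for z in(.19,.214,.225): print(z,proj(c,[*NUT,z]))
d=np.radians(PHI+180-41.5); v=np.array([np.cos(d),np.sin(d)])*.028
print(proj(c,[*(NUT+v),.225]),proj(c,[*(NUT-v),.225]))
print('lever open end',proj(c,[*(PIV[:2]+yh*.09*.97),.243]))
E
```

```text
[ 0.59510713 -0.34541077  0.29102477]
0.19 [319.99417124 236.56015907]
0.214 [319.79238937 247.43127375]
0.225 [319.68586553 253.17030695]
[319.65917693 208.40151691] [319.71066568 294.77132424]
lever open end [678.43383593 -31.9002816 ]
```

View pics/w3.png

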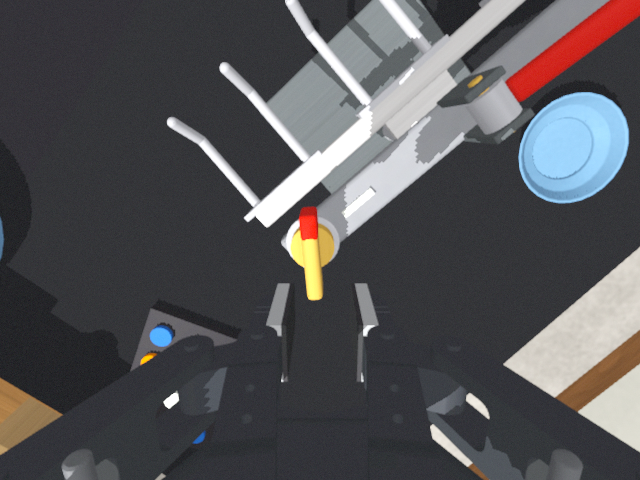

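```bash
python3 - <<'E'
from h import *
c=np.load('w3.npy',allow_pickle=True).item()
a,b=ray(c,309,209,.225),ray(c,315,297,.225);print(a,b,np.linalg.norm(a-b))
d=(a-b)[:2];th=PHI+180-np.degrees(np.arctan2(d[1],d[0]));print('theta',th)
N=((a+b)/2)[:2];m=ray(c,360,202,.185);print('N',N,'mark',m,'rel piv',(N-PIV[:2])@xh,(N-PIV[:2])@yh, 'mark dir',np.degrees(np.arctan2(*(m[:2]-N)[::-1])))
open('h.py','a').write('\nNUT=np.array([%.4f,%.4f]);TH=%.1f\n'%(*N,th))
y=PHI-th+180; z=.214-.019
plan([(*N,.23,y,.28,4),(*N,z,y,.28,1),(*N,z,y,0,5)]+[(*N,z,PHI-t+180,0,1) for t in np.linspace(th,90,11)[1:]])
E
```

```text
[ 0.57189909 -0.32883657  0.225     ] [ 0.61147674 -0.37025601  0.225     ] 0.0572884032679983
theta 38.20262335358768
N [ 0.59168791 -0.34954629] mark [ 0.60048316 -0.30955077  0.185     ] rel piv -0.002677156211848819 -0.13244482026688745 mark dir 77.59773495658615
[[[-0.001,-0.004,0.05,0.0,0.0,-0.009,0.28],[-0.001,-0.008,0.1,0.0,0.0,-0.018,0.28],[-0.002,-0.012,0.15,0.0,0.0,-0.027,0.28],[-0.003,-0.016,0.2,0.0,0.0,-0.036,0.28],[-0.003,-0.016,0.317,0.0,0.0,-0.036,0.28]]]
[[[0.0,0.0,0.0,0.0,0.0,0.0,0],[0.0,0.0,0.0,0.0,0.0,0.0,0],[0.0,0.0,0.0,0.0,0.0,0.0,0],[0.0,0.0,0.0,0.0,0.0,0.0,0],[0.0,0.0,0.0,0.0,0.0,0.0,0]]]
[[[0.0,0.0,0.0,0.0,0.0,0.057,0],[0.0,0.0,0.0,0.0,0.0,0.115,0],[0.0,0.0,0.0,0.0,0.0,0.172,0],[0.0,0.0,0.0,0.0,0.0,0.23,0],[0.0,0.0,0.0,0.0,0.0,0.287,0]]]
[[[0.0,0.0,0.0,0.0,0.0,0.058,0],[0.0,0.0,0.0,0.0,0.0,0.115,0],[0.0,0.0,0.0,0.0,0.0,0.173,0],[0.0,0.0,0.0,0.0,0.0,0.231,0],[0.0,0.0,0.0,0.0,0.0,0.288,0]]]
```

```bash
python3 - <<'E'
from h import *
N=np.array([.593,-.3498]);th=TH
open('h.py','a').write('\nNUT=np.array([.593,-.3498])\n')
y=PHI-th+180; z=.214-.019
plan([(*N,.23,y,.28,4),(*N,z,y,.28,1),(*N,z,y,0,5)],fresh=True)
E
```

```text
[[[-0.001,-0.004,0.051,0.0,0.0,-0.009,0.28],[-0.003,-0.007,0.102,0.0,0.001,-0.018,0.28],[-0.004,-0.011,0.153,0.0,0.001,-0.027,0.28],[-0.006,-0.015,0.204,0.0,0.002,-0.036,0.28],[-0.006,-0.015,0.32,0.0,0.002,-0.036,0.28]]]
[[[0.0,0.0,0.0,0.0,0.0,0.0,0],[0.0,0.0,0.0,0.0,0.0,0.0,0],[0.0,0.0,0.0,0.0,0.0,0.0,0],[0.0,0.0,0.0,0.0,0.0,0.0,0],[0.0,0.0,0.0,0.0,0.0,0.0,0]]]
```

send_rows(steps=[[[-0.001, -0.004, 0.051, 0, 0, -0.009, 0.28], [-0.003, -0.007, 0.102, 0, 0.001, -0.018, 0.28], [-0.004, -0.011, 0.153, 0, 0.001, -0.027, 0.28], [-0.006, -0.015, 0.204, 0, 0.002, -0.036, 0.28], [-0.006, -0.015, 0.32, 0, 0.002, -0.036, 0.28]]])

```text
time_s: 9.9
eef_pos: [0.5946, -0.3529, 0.199]
tcp_rot: [0.003, 0.393, 0.92, -0.002]
force: [-32.1, 25.0, 241.0]
finger_gap: 0.0238
grasp_force: 136.1
```

send_rows(steps=[[[0, 0, 0, 0, 0, 0, 0], [0, 0, 0, 0, 0, 0, 0], [0, 0, 0, 0, 0, 0, 0], [0, 0, 0, 0, 0, 0, 0], [0, 0, 0, 0, 0, 0, 0]]])

```text
time_s: 10.4
eef_pos: [0.5943, -0.3545, 0.2023]
tcp_rot: [0.005, 0.393, 0.919, -0.003]
force: [-5.6, -0.4, 25.4]
finger_gap: 0.0091
grasp_force: 66.8
```

```bash
python3 - <<'E'
from h import *
p,R=pose();print(p,R.inv().apply(r.state()['force']),r.state()['moment'])
N=NUT;z=.214-.019
plan([(*N,z,PHI-t+180,0,1) for t in np.linspace(TH,91,10)]+[(*N,z,PHI+89,0,2),(*N,z,PHI+89,.28,3),(*N,.29,PHI+89,.28,5)])
E
```

```text
[ 0.59429222 -0.35445348  0.20234705] [  3.24174692  -4.38841123 -25.4641427 ] [-0.0195458   0.88474678  0.02315139]
[[[0.0,0.0,0.0,0.0,0.0,0.0,0],[0.0,0.0,0.0,0.0,0.0,0.065,0],[0.0,0.0,0.0,0.0,0.0,0.13,0],[0.0,0.0,0.0,0.0,0.0,0.196,0],[0.0,0.0,0.0,0.0,0.0,0.261,0]]]
[[[0.001,0.0,0.0,0.0,0.0,0.065,0],[0.001,0.0,0.0,0.0,0.0,0.13,0],[0.001,0.0,0.0,0.0,0.0,0.195,0],[0.001,0.0,0.0,0.0,0.0,0.261,0],[0.001,0.0,0.0,0.0,0.0,0.326,0]]]
[[[0.0,0.0,0.0,0.0,0.0,0.0,0],[0.0,0.0,0.0,0.0,0.0,0.0,0],[0.0,0.0,0.0,0.0,0.0,0.0,0.28],[0.0,0.0,0.0,0.0,0.0,0.0,0.28],[0.0,0.0,0.0,0.0,0.0,0.0,0.28]]]
[[[0.0,0.0,-0.063,0.0,0.0,0.0,0.28],[0.0,0.0,-0.126,0.0,0.0,0.0,0.28],[0.0,0.0,-0.19,0.0,0.0,0.0,0.28],[0.0,0.0,-0.253,0.0,0.0,0.0,0.28],[0.0,0.0,-0.316,0.0,0.0,0.0,0.28]]]
```

send_rows(steps=[[[0, 0, -0.01, 0, 0, 0, 0], [0, 0, -0.02, 0, 0, 0, 0], [0, 0, -0.03, 0, 0, 0, 0], [0, 0, -0.03, 0, 0, 0, 0], [0, 0, -0.03, 0, 0, 0, 0]]])

```text
time_s: 10.9
eef_pos: [0.5941, -0.3544, 0.2026]
tcp_rot: [0.003, 0.393, 0.919, -0.002]
force: [3.3, -7.2, -5.2]
finger_gap: 0.0086
grasp_force: 63.1
```

```bash
python3 - <<'E'
from h import *
p,R=pose();s=r.state();print(p,R.as_matrix().round(3).tolist(),s['force'],s['moment'],s['finger_gap'])
print(R.inv().apply(np.array([*NUT,.204])-p))
im,c=grab('wrist','w4.png')
E
```

```text
[ 0.59412928 -0.35436492  0.20257687] [[-0.69, 0.723, 0.003], [0.723, 0.69, -0.006], [-0.007, -0.002, -1.0]] [ 3.27342848 -7.15632916 -5.16344805] [-1.26034218 -0.72616903  0.04399126] 0.008645057429417064
[ 0.00407282  0.00233135 -0.00145465]
```

View pics/w4.png

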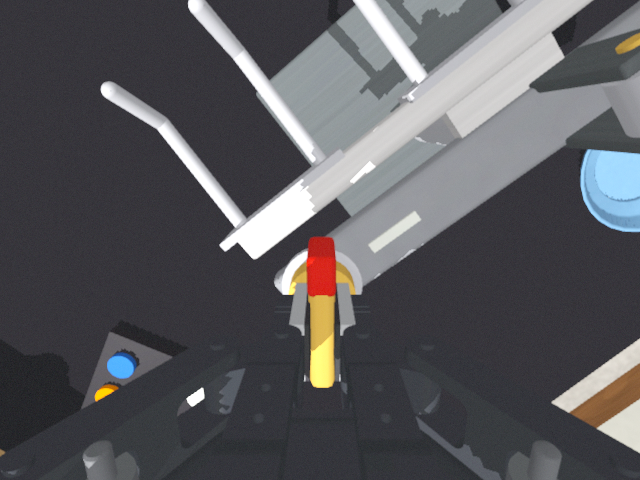

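```bash
python3 - <<'E'
from h import *
c=imaging.calibration('wrist');a,b=ray(c,320.5,238,.225),ray(c,321.5,386,.225);print(a,b,(a+b)/2,np.linalg.norm(a-b))
d=(a-b)[:2];print('theta',PHI+180-np.degrees(np.arctan2(d[1],d[0])))
m=ray(c,395,232,.185);print(m)
q=[ray(c,u,v,.185)[:2] for u,v in((370,249),(420,216))];d=q[1]-q[0];print('mark line',np.degrees(np.arctan2(d[1],d[0])))
N=np.array([.5939,-.352]);z=.204
open('h.py','a').write('\nNUT=np.array([.5939,-.352])\n')
th=PHI+180-np.degrees(np.arctan2(*(pose()[1].as_matrix()[:2,0])[::-1]));print(th)
d=json.load(open('cmd.json'))
plan([(*N,z,PHI+180-th,0,4)]+[(*N,z,PHI-t+180,0,1) for t in np.linspace(th,92,12)[1:]]+[(*N,z,PHI+88,0,4)],fresh=True)
E
```

```text
[ 0.56877686 -0.32726151  0.225     ] [ 0.61159057 -0.37165379  0.225     ] [ 0.59018371 -0.34945765  0.225     ] 0.06167404254387397
theta 37.93703370029914
[ 0.60007518 -0.31065224  0.185     ]
mark line 79.36622658004886
38.242452991096286
[[[0.002,0.001,-0.001,0.0,0.001,0.0,0],[0.003,0.002,-0.002,-0.001,0.002,0.0,0],[0.005,0.004,-0.004,-0.001,0.003,0.0,0],[0.006,0.005,-0.005,-0.001,0.004,0.0,0],[0.006,0.005,-0.005,-0.001,0.004,0.054,0]]]
[[[0.0,0.0,0.0,0.0,0.0,0.055,0],[0.0,0.0,0.0,0.0,0.0,0.109,0],[0.0,0.0,0.0,0.0,0.0,0.163,0],[0.0,0.0,0.0,0.0,0.0,0.217,0],[0.0,0.0,0.0,0.0,0.0,0.272,0]]]
[[[0.0,0.0,0.0,0.0,0.0,0.054,0],[0.0,0.0,0.0,0.0,0.0,0.108,0],[0.0,0.0,0.0,0.0,0.0,0.163,0],[0.0,0.0,0.0,0.0,0.0,0.217,0],[0.0,0.0,0.0,0.0,0.0,0.271,0]]]
[[[0.0,0.0,0.0,0.0,0.0,0.0,0],[0.0,0.0,0.0,0.0,0.0,0.0,0],[0.0,0.0,0.0,0.0,0.0,0.0,0],[0.0,0.0,0.0,0.0,0.0,0.0,0],[0.0,0.0,0.0,0.0,0.0,0.0,0]]]
```

send_rows(steps=[[[0.002, 0.001, -0.001, 0, 0.001, 0, 0], [0.003, 0.002, -0.002, -0.001, 0.002, 0, 0], [0.005, 0.004, -0.004, -0.001, 0.003, 0, 0], [0.006, 0.005, -0.005, -0.001, 0.004, 0, 0], [0.006, 0.005, -0.005, -0.001, 0.004, 0.054, 0]]])

```text
time_s: 11.45
eef_pos: [0.5939, -0.3542, 0.2026]
tcp_rot: [0.001, 0.433, 0.901, -0.002]
force: [4.1, -13.9, -11.0]
finger_gap: 0.0086
grasp_force: 60.5
```

send_rows(steps=[[[0, 0, 0, 0, 0, 0.055, 0], [0, 0, 0, 0, 0, 0.109, 0], [0, 0, 0, 0, 0, 0.163, 0], [0, 0, 0, 0, 0, 0.217, 0], [0, 0, 0, 0, 0, 0.272, 0]]])

```text
time_s: 11.95
eef_pos: [0.5935, -0.3545, 0.2027]
tcp_rot: [0.001, 0.615, 0.789, -0.002]
force: [2.5, -12.8, -10.5]
finger_gap: 0.0086
grasp_force: 60.6
```

send_rows(steps=[[[0, 0, 0, 0, 0, 0.054, 0], [0, 0, 0, 0, 0, 0.108, 0], [0, 0, 0, 0, 0, 0.163, 0], [0, 0, 0, 0, 0, 0.217, 0], [0, 0, 0, 0, 0, 0.255, 0]]])

```text
time_s: 12.45
eef_pos: [0.5929, -0.3545, 0.2027]
tcp_rot: [0.001, 0.759, 0.651, -0.002]
force: [2.1, -11.7, -9.4]
finger_gap: 0.0088
grasp_force: 60.6
```

send_rows(steps=[[[0, 0, 0, 0, 0, 0, 0], [0, 0, 0, 0, 0, 0, 0], [0, 0, 0, 0, 0, 0, 0.28], [0, 0, 0, 0, 0, 0, 0.28], [0, 0, 0, 0, 0, 0, 0.28]]])

```text
time_s: 12.95
eef_pos: [0.5922, -0.3476, 0.2045]
tcp_rot: [-0.005, 0.758, 0.652, 0.001]
force: [0.2, 0.3, -0.7]
finger_gap: 0.0239
grasp_force: 0.0
```

send_rows(steps=[[[0, 0, -0.06, 0, 0, 0, 0.28], [0, 0, -0.12, 0, 0, 0, 0.28], [0, 0, -0.18, 0, 0, 0, 0.28], [0, 0, -0.24, 0, 0, 0, 0.28], [0, 0, -0.24, 0, 0, 0, 0.28]]])

```text
time_s: 13.45
eef_pos: [0.5942, -0.3492, 0.2803]
tcp_rot: [-0.001, 0.758, 0.652, 0.001]
force: [-0.3, 0.2, 0.8]
finger_gap: 0.0241
grasp_force: 0.0
```

```bash
python3 - <<'E'
from h import *
p,R=pose();s=r.state();print(p,R.as_matrix().round(3).tolist())
im,c=grab('wrist','w5.png');np.save('w5.npy',c,allow_pickle=True)
E
```

```text
[ 0.59420316 -0.34919329  0.28034167] [[0.149, 0.989, 0.001], [0.989, -0.149, 0.003], [0.003, 0.0, -1.0]]
```

View pics/w5.png

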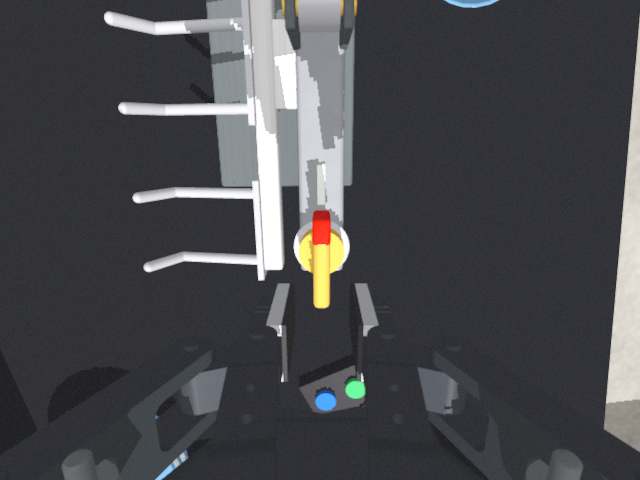

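```bash
python3 - <<'E'
from h import *
g=.28
plan([(*pose()[0][:2],.32,YAW,g,2),(*lev(2.9,g)[:2],.32,YAW,g,5),lev(2.9,g,4,dz=.02),lev(2.9,g,3),lev(2.9,0,6)]+[lev(a,0) for a in np.linspace(2.9,1.5,11)[1:]],fresh=True)
E
```

```text
[[[0.0,0.0,-0.069,-0.001,-0.001,-0.003,0.28],[0.001,0.0,-0.139,-0.002,-0.003,-0.005,0.28],[0.13,-0.001,-0.138,-0.002,-0.003,-0.005,0.28],[0.26,-0.001,-0.137,-0.002,-0.003,-0.005,0.28],[0.39,-0.001,-0.137,-0.002,-0.003,-0.005,0.28]]]
[[[0.129,0.0,0.0,0.0,0.0,0.0,0.28],[0.259,0.001,0.0,0.0,0.0,0.0,0.28],[0.259,0.001,0.069,0.0,0.0,0.0,0.28],[0.259,0.001,0.138,0.0,0.0,0.0,0.28],[0.259,0.001,0.206,0.0,0.0,0.0,0.28]]]
[[[0.0,0.0,0.069,0.0,0.0,0.0,0.28],[0.0,0.0,0.091,0.0,0.0,0.0,0.28],[0.0,0.0,0.113,0.0,0.0,0.0,0.28],[0.0,0.0,0.136,0.0,0.0,0.0,0.28],[0.0,0.0,0.136,0.0,0.0,0.0,0]]]
[[[0.0,0.0,0.0,0.0,0.0,0.0,0],[0.0,0.0,0.0,0.0,0.0,0.0,0],[0.0,0.0,0.0,0.0,0.0,0.0,0],[0.0,0.0,0.0,0.0,0.0,0.0,0],[0.0,0.0,0.0,0.0,0.0,0.0,0]]]
[[[-0.009,0.0,-0.029,0.0,0.0,0.0,0],[-0.023,0.0,-0.057,0.0,0.0,0.0,0],[-0.04,0.0,-0.082,0.0,0.0,0.0,0],[-0.06,0.0,-0.104,0.0,0.0,0.0,0],[-0.083,0.0,-0.124,0.0,0.0,0.0,0]]]
[[[-0.026,0.0,-0.016,0.0,0.0,0.0,0],[-0.053,0.0,-0.028,0.0,0.0,0.0,0],[-0.083,0.0,-0.036,0.0,0.0,0.0,0],[-0.113,0.0,-0.041,0.0,0.0,0.0,0],[-0.143,0.0,-0.041,0.0,0.0,0.0,0]]]
```

send_rows(steps=[[[0, 0, -0.069, -0.001, -0.001, -0.003, 0.28], [0.001, 0, -0.139, -0.002, -0.003, -0.005, 0.28], [0.13, -0.001, -0.138, -0.002, -0.003, -0.005, 0.28], [0.26, -0.001, -0.137, -0.002, -0.003, -0.005, 0.28], [0.39, -0.001, -0.137, -0.002, -0.003, -0.005, 0.28]]])

```text
time_s: 14.0
eef_pos: [0.6094, -0.2318, 0.317]
tcp_rot: [-0.003, 0.756, 0.655, -0.001]
force: [1.3, 1.0, -0.4]
finger_gap: 0.024
grasp_force: 0.0
```

send_rows(steps=[[[0.129, 0, 0, 0, 0, 0, 0.28], [0.259, 0.001, 0, 0, 0, 0, 0.28], [0.259, 0.001, 0.069, 0, 0, 0, 0.28], [0.259, 0.001, 0.138, 0, 0, 0, 0.28], [0.259, 0.001, 0.206, 0, 0, 0, 0.28]]])

```text
time_s: 14.5
eef_pos: [0.6206, -0.155, 0.2549]
tcp_rot: [-0.002, 0.755, 0.655, -0.001]
force: [-0.2, -0.5, -0.8]
finger_gap: 0.024
grasp_force: 0.0
```

send_rows(steps=[[[0, 0, 0.069, 0, 0, 0, 0.28], [0, 0, 0.091, 0, 0, 0, 0.28], [0, 0, 0.113, 0, 0, 0, 0.28], [0, 0, 0.136, 0, 0, 0, 0.28], [0, 0, 0.136, 0, 0, 0, 0]]])

```text
time_s: 15.0
eef_pos: [0.6215, -0.1563, 0.2157]
tcp_rot: [-0.001, 0.756, 0.655, -0.0]
force: [-2.0, -0.5, -2.7]
finger_gap: 0.0126
grasp_force: 58.7
```

send_rows(steps=[[[0, 0, 0, 0, 0, 0, 0], [0, 0, 0, 0, 0, 0, 0], [0, 0, 0, 0, 0, 0, 0], [0, 0, 0, 0, 0, 0, 0], [0, 0, 0, 0, 0, 0, 0]]])

```text
time_s: 15.5
eef_pos: [0.6213, -0.1565, 0.2161]
tcp_rot: [-0.001, 0.756, 0.655, -0.0]
force: [1.6, -1.5, -4.5]
finger_gap: 0.0131
grasp_force: 58.4
```

send_rows(steps=[[[-0.009, 0, -0.029, 0, 0, 0, 0], [-0.023, 0, -0.057, 0, 0, 0, 0], [-0.04, 0, -0.082, 0, 0, 0, 0], [-0.06, 0, -0.104, 0, 0, 0, 0], [-0.083, 0, -0.124, 0, 0, 0, 0]]])

```text
time_s: 16.0
eef_pos: [0.6178, -0.1804, 0.2536]
tcp_rot: [-0.002, 0.756, 0.655, 0.001]
force: [3.8, 2.1, -11.7]
finger_gap: 0.0133
grasp_force: 59.3
```

send_rows(steps=[[[-0.026, 0, -0.016, 0, 0, 0, 0], [-0.053, 0, -0.028, 0, 0, 0, 0], [-0.083, 0, -0.036, 0, 0, 0, 0], [-0.113, 0, -0.041, 0, 0, 0, 0], [-0.143, 0, -0.041, 0, 0, 0, 0]]])

```text
time_s: 16.5
eef_pos: [0.6122, -0.2204, 0.2672]
tcp_rot: [-0.003, 0.756, 0.655, 0.003]
force: [3.5, 10.9, -3.1]
finger_gap: 0.0133
grasp_force: 60.7
```

```bash
python3 - <<'E'
from h import *
g=.28;q=PIV[:2]-yh*.068
plan([lev(1.5,g,4),lev(1.5,0,6)]+[lev(a,0) for a in np.linspace(1.5,0.02,10)[1:]]+[lev(-.02,0,2),lev(-.02,g,4),(*q,.26,YAW,g,3),(*q,.26,YAW,0,4),(*q,.232,YAW,0,4),(*q,.2245,YAW,0,4)])
E
```

```text
[[[0.0,0.0,0.0,0.0,0.0,0.0,0.28],[0.0,0.0,0.0,0.0,0.0,0.0,0.28],[0.0,0.0,0.0,0.0,0.0,0.0,0.28],[0.0,0.0,0.0,0.0,0.0,0.0,0.28],[0.0,0.0,0.0,0.0,0.0,0.0,0]]]
[[[0.0,0.0,0.0,0.0,0.0,0.0,0],[0.0,0.0,0.0,0.0,0.0,0.0,0],[0.0,0.0,0.0,0.0,0.0,0.0,0],[0.0,0.0,0.0,0.0,0.0,0.0,0],[0.0,0.0,0.0,0.0,0.0,0.0,0]]]
[[[-0.035,0.0,0.006,0.0,0.0,0.0,0],[-0.069,0.0,0.017,0.0,0.0,0.0,0],[-0.1,0.0,0.033,0.0,0.0,0.0,0],[-0.129,0.0,0.055,0.0,0.0,0.0,0],[-0.153,0.0,0.081,0.0,0.0,0.0,0]]]
[[[-0.02,0.0,0.029,0.0,0.0,0.0,0],[-0.035,0.0,0.061,0.0,0.0,0.0,0],[-0.044,0.0,0.096,0.0,0.0,0.0,0],[-0.048,0.0,0.131,0.0,0.0,0.0,0],[-0.048,0.0,0.136,0.0,0.0,0.0,0]]]
[[[0.0,0.0,0.004,0.0,0.0,0.0,0],[0.0,0.0,0.004,0.0,0.0,0.0,0.28],[0.0,0.0,0.004,0.0,0.0,0.0,0.28],[0.0,0.0,0.004,0.0,0.0,0.0,0.28],[0.0,0.0,0.004,0.0,0.0,0.0,0.28]]]
[[[-0.003,0.0,-0.066,0.0,0.0,0.0,0.28],[-0.007,0.0,-0.132,0.0,0.0,0.0,0.28],[-0.01,0.0,-0.198,0.0,0.0,0.0,0.28],[-0.01,0.0,-0.198,0.0,0.0,0.0,0],[-0.01,0.0,-0.198,0.0,0.0,0.0,0]]]
[[[0.0,0.0,0.0,0.0,0.0,0.0,0],[0.0,0.0,0.0,0.0,0.0,0.0,0],[0.0,0.0,0.024,0.0,0.0,0.0,0],[0.0,0.0,0.047,0.0,0.0,0.0,0],[0.0,0.0,0.07,0.0,0.0,0.0,0]]]
[[[0.0,0.0,0.024,0.0,0.0,0.0,0],[0.0,0.0,0.03,0.0,0.0,0.0,0],[0.0,0.0,0.036,0.0,0.0,0.0,0],[0.0,0.0,0.042,0.0,0.0,0.0,0],[0.0,0.0,0.049,0.0,0.0,0.0,0]]]
```

send_rows(steps=[[[0, 0, 0, 0, 0, 0, 0.28], [0, 0, 0, 0, 0, 0, 0.28], [0, 0, 0, 0, 0, 0, 0.28], [0, 0, 0, 0, 0, 0, 0.28], [0, 0, 0, 0, 0, 0, 0]]])

```text
time_s: 17.0
eef_pos: [0.6118, -0.2238, 0.2664]
tcp_rot: [-0.001, 0.756, 0.655, -0.0]
force: [-1.1, 0.3, -0.6]
finger_gap: 0.0129
grasp_force: 58.4
```

send_rows(steps=[[[0, 0, 0, 0, 0, 0, 0], [0, 0, 0, 0, 0, 0, 0], [0, 0, 0, 0, 0, 0, 0], [0, 0, 0, 0, 0, 0, 0], [0, 0, 0, 0, 0, 0, 0]]])

```text
time_s: 17.5
eef_pos: [0.6118, -0.2238, 0.2663]
tcp_rot: [-0.001, 0.756, 0.655, -0.0]
force: [-1.9, -0.0, 5.9]
finger_gap: 0.0125
grasp_force: 58.7
```

send_rows(steps=[[[-0.035, 0, 0.006, 0, 0, 0, 0], [-0.069, 0, 0.017, 0, 0, 0, 0], [-0.1, 0, 0.033, 0, 0, 0, 0], [-0.129, 0, 0.055, 0, 0, 0, 0], [-0.153, 0, 0.081, 0, 0, 0, 0]]])

```text
time_s: 18.0
eef_pos: [0.6053, -0.2696, 0.2435]
tcp_rot: [-0.0, 0.756, 0.655, -0.0]
force: [-5.5, 1.6, 9.0]
finger_gap: 0.0126
grasp_force: 59.9
```

send_rows(steps=[[[-0.02, 0, 0.029, 0, 0, 0, 0], [-0.035, 0, 0.061, 0, 0, 0, 0], [-0.044, 0, 0.096, 0, 0, 0, 0], [-0.048, 0, 0.131, 0, 0, 0, 0], [-0.048, 0, 0.136, 0, 0, 0, 0]]])

```text
time_s: 18.5
eef_pos: [0.604, -0.2778, 0.1995]
tcp_rot: [-0.005, 0.757, 0.654, 0.004]
force: [1.7, 10.3, 7.8]
finger_gap: 0.0127
grasp_force: 103.6
```

send_rows(steps=[[[0, 0, 0.004, 0, 0, 0, 0], [0, 0, 0.004, 0, 0, 0, 0.28], [0, 0, 0.004, 0, 0, 0, 0.28], [0, 0, 0.004, 0, 0, 0, 0.28], [0, 0, 0.004, 0, 0, 0, 0.28]]])

```text
time_s: 19.0
eef_pos: [0.6029, -0.2836, 0.1989]
tcp_rot: [-0.001, 0.756, 0.655, -0.0]
force: [-0.4, -0.5, -1.0]
finger_gap: 0.0239
grasp_force: 0.0
```

send_rows(steps=[[[-0.003, 0, -0.066, 0, 0, 0, 0.28], [-0.007, 0, -0.132, 0, 0, 0, 0.28], [-0.01, 0, -0.198, 0, 0, 0, 0.28], [-0.01, 0, -0.198, 0, 0, 0, 0], [-0.01, 0, -0.198, 0, 0, 0, 0]]])

```text
time_s: 19.5
eef_pos: [0.6025, -0.2865, 0.2584]
tcp_rot: [-0.001, 0.756, 0.655, -0.0]
force: [0.2, -0.1, -0.2]
finger_gap: 0.0004
grasp_force: 0.0
```

send_rows(steps=[[[0, 0, 0, 0, 0, 0, 0], [0, 0, 0, 0, 0, 0, 0], [0, 0, 0.024, 0, 0, 0, 0], [0, 0, 0.047, 0, 0, 0, 0], [0, 0, 0.07, 0, 0, 0, 0]]])

```text
time_s: 20.0
eef_pos: [0.6024, -0.286, 0.2364]
tcp_rot: [-0.002, 0.756, 0.655, -0.0]
force: [-0.3, -0.4, 0.8]
finger_gap: 0.0002
grasp_force: 0.3
```

send_rows(steps=[[[0, 0, 0.024, 0, 0, 0, 0], [0, 0, 0.03, 0, 0, 0, 0], [0, 0, 0.036, 0, 0, 0, 0], [0, 0, 0.042, 0, 0, 0, 0], [0, 0, 0.049, 0, 0, 0, 0]]])

```text
time_s: 20.5
eef_pos: [0.6027, -0.2861, 0.2256]
tcp_rot: [-0.001, 0.756, 0.655, -0.0]
force: [-5.2, 2.6, 17.3]
finger_gap: 0.0004
grasp_force: 8.6
```

```bash
python3 - <<'E'
from h import *
p=pose()[0]
plan([(*p[:2],.34,YAW,0,3),(.47,.15,.36,45,.7,10),(.47,.15,.36,45,.7,2)],fresh=True)
E
```

```text
[[[0.0,0.0,-0.127,0.0,0.0,0.0,0],[0.0,0.0,-0.254,-0.001,0.0,0.0,0],[0.0,-0.001,-0.381,-0.001,0.0,-0.001,0],[0.138,-0.065,-0.388,-0.001,0.0,0.04,0.7],[0.275,-0.129,-0.394,-0.001,0.0,0.081,0.7]]]
[[[0.129,-0.082,-0.007,0.0,0.0,0.041,0.7],[0.257,-0.163,-0.013,0.0,0.0,0.082,0.7],[0.385,-0.245,-0.02,0.0,0.0,0.123,0.7],[0.514,-0.326,-0.027,0.0,0.0,0.164,0.7],[0.642,-0.407,-0.033,0.0,0.0,0.205,0.7]]]
[[[0.096,-0.118,-0.007,0.0,0.0,0.041,0.7],[0.192,-0.236,-0.013,0.0,0.0,0.082,0.7],[0.288,-0.354,-0.02,0.0,0.0,0.123,0.7],[0.288,-0.354,-0.02,0.0,0.0,0.123,0.7],[0.288,-0.354,-0.02,0.0,0.0,0.123,0.7]]]
```

send_rows(steps=[[[0, 0, -0.127, 0, 0, 0, 0], [0, 0, -0.254, -0.001, 0, 0, 0], [0, -0.001, -0.381, -0.001, 0, -0.001, 0], [0.138, -0.065, -0.388, -0.001, 0, 0.04, 0.7], [0.275, -0.129, -0.394, -0.001, 0, 0.081, 0.7]]])

```text
time_s: 21.0
eef_pos: [0.5769, -0.1996, 0.3431]
tcp_rot: [0.001, 0.797, 0.603, 0.001]
force: [0.3, 0.4, 0.8]
finger_gap: 0.0288
grasp_force: 0.0
```

send_rows(steps=[[[0.129, -0.082, -0.007, 0, 0, 0.041, 0.7], [0.257, -0.163, -0.013, 0, 0, 0.082, 0.7], [0.385, -0.245, -0.02, 0, 0, 0.123, 0.7], [0.514, -0.326, -0.027, 0, 0, 0.164, 0.7], [0.642, -0.407, -0.033, 0, 0, 0.205, 0.7]]])

```text
time_s: 21.5
eef_pos: [0.5093, 0.0207, 0.352]
tcp_rot: [-0.0, 0.883, 0.469, 0.001]
force: [0.5, 1.2, 0.5]
finger_gap: 0.06
grasp_force: 0.0
```

send_rows(steps=[[[0.096, -0.118, -0.007, 0, 0, 0.041, 0.7], [0.192, -0.236, -0.013, 0, 0, 0.082, 0.7], [0.288, -0.354, -0.02, 0, 0, 0.123, 0.7], [0.288, -0.354, -0.02, 0, 0, 0.123, 0.7], [0.288, -0.354, -0.02, 0, 0, 0.123, 0.7]]])

```text
time_s: 22.0
eef_pos: [0.4698, 0.1509, 0.3581]
tcp_rot: [-0.0, 0.923, 0.384, 0.001]
force: [-0.1, 0.1, 0.8]
finger_gap: 0.0598
grasp_force: 0.0
```

```bash
python3 - <<'E'
from h import *
p,R=pose();print(p)
im,c=grab('wrist','w6.png');np.save('w6.npy',c,allow_pickle=True)
E
```

```text
[0.46984162 0.15089432 0.35810388]
```

View pics/w6.png

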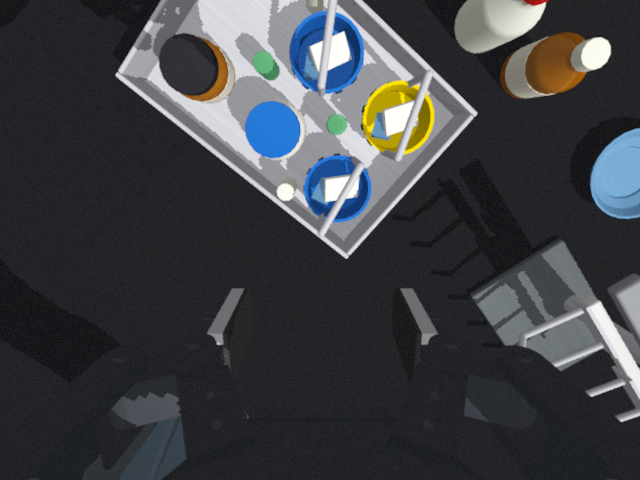

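```bash
python3 - <<'E'
from h import *
c=np.load('w6.npy',allow_pickle=True).item()
for nm,e in(('B',((360,167),(322,234))),('A',((332,-1),(322,93)))):
    a,b=[ray(c,*x,.126) for x in e];d=(a-b)[:2];print(nm,a,b,(a+b)/2,np.linalg.norm(d),np.degrees(np.arctan2(d[1],d[0])))
for nm,u,v in(('B',337,187),('A',326,52),('Y',398,117)): print(nm,'rim',ray(c,u,v,.056))
for nm,u,v in(('B',613,375),('A',378,180),('Y',595,156)): 
  print(nm,'rim top',ray(imaging.calibration('top'),132+u/4.7,215+v/4.7,.056))
E
```

```text
B [0.5225052  0.14897977 0.126     ] [0.44436821 0.12562401 0.126     ] [0.48343671 0.13730189 0.126     ] 0.08155293394772786 16.641817924427375
A [0.60724072 0.27682302 0.126     ] [0.54475579 0.22675179 0.126     ] [0.57599825 0.2517874  0.126     ] 0.08007180219431267 38.70634734175691
B rim [0.48586758 0.14097889 0.056     ]
A rim [0.58245345 0.258279   0.056     ]
Y rim [0.59389258 0.14968158 0.056     ]
B rim top [0.48442901 0.13875611 0.056     ]
A rim top [0.58159334 0.25480146 0.056     ]
Y rim top [0.59184702 0.14776216 0.056     ]
```

```bash
python3 - <<'E'
from h import *
q=(.4837,.1375)
plan([(*q,.20,16.6,.5,5),(*q,.107,16.6,.5,6),(*q,.107,16.6,0,4),(*q,.107,16.6,0,1),(*q,.18,16.6,0,5)],fresh=True)
E
```

```text
[[[0.0,0.012,0.105,0.0,0.0,0.063,0.5],[0.001,0.024,0.211,0.0,0.0,0.127,0.5],[0.001,0.037,0.316,0.0,0.0,0.19,0.5],[0.001,0.049,0.421,0.0,0.0,0.253,0.5],[0.002,0.061,0.526,0.0,-0.001,0.317,0.5]]]
[[[0.0,0.0,0.052,0.0,0.0,0.0,0.5],[0.0,0.0,0.104,0.0,0.0,0.0,0.5],[0.0,0.0,0.155,0.0,0.0,0.0,0.5],[0.0,0.0,0.207,0.0,0.0,0.0,0.5],[0.0,0.0,0.259,0.0,0.0,0.0,0.5]]]
[[[0.0,0.0,0.051,0.0,0.0,0.0,0.5],[0.0,0.0,0.051,0.0,0.0,0.0,0],[0.0,0.0,0.051,0.0,0.0,0.0,0],[0.0,0.0,0.051,0.0,0.0,0.0,0],[0.0,0.0,0.051,0.0,0.0,0.0,0]]]
[[[0.0,0.0,0.0,0.0,0.0,0.0,0],[0.0,0.0,-0.048,0.0,0.0,0.0,0],[0.0,0.0,-0.097,0.0,0.0,0.0,0],[0.0,0.0,-0.146,0.0,0.0,0.0,0],[0.0,0.0,-0.194,0.0,0.0,0.0,0]]]
[[[0.0,0.0,-0.049,0.0,0.0,0.0,0],[0.0,0.0,-0.049,0.0,0.0,0.0,0],[0.0,0.0,-0.049,0.0,0.0,0.0,0],[0.0,0.0,-0.049,0.0,0.0,0.0,0],[0.0,0.0,-0.049,0.0,0.0,0.0,0]]]
```

send_rows(steps=[[[0, 0.012, 0.105, 0, 0, 0.063, 0.5], [0.001, 0.024, 0.211, 0, 0, 0.127, 0.5], [0.001, 0.037, 0.316, 0, 0, 0.19, 0.5], [0.001, 0.049, 0.421, 0, 0, 0.253, 0.5], [0.002, 0.061, 0.526, 0, -0.001, 0.317, 0.5]]])

```text
time_s: 22.55
eef_pos: [0.4844, 0.1357, 0.1987]
tcp_rot: [-0.0, 0.99, 0.14, -0.0]
force: [0.1, 0.9, 0.1]
finger_gap: 0.043
grasp_force: 0.0
```

send_rows(steps=[[[0, 0, 0.052, 0, 0, 0, 0.5], [0, 0, 0.104, 0, 0, 0, 0.5], [0, 0, 0.155, 0, 0, 0, 0.5], [0, 0, 0.207, 0, 0, 0, 0.5], [0, 0, 0.259, 0, 0, 0, 0.5]]])

```text
time_s: 23.05
eef_pos: [0.4844, 0.1358, 0.1214]
tcp_rot: [-0.0, 0.99, 0.142, -0.001]
force: [0.3, 0.0, -0.6]
finger_gap: 0.0427
grasp_force: 0.0
```

send_rows(steps=[[[0, 0, 0.051, 0, 0, 0, 0.5], [0, 0, 0.051, 0, 0, 0, 0], [0, 0, 0.051, 0, 0, 0, 0], [0, 0, 0.051, 0, 0, 0, 0], [0, 0, 0.051, 0, 0, 0, 0]]])

```text
time_s: 23.55
eef_pos: [0.4837, 0.1374, 0.1074]
tcp_rot: [-0.0, 0.99, 0.143, -0.0]
force: [-0.1, 0.0, -1.1]
finger_gap: 0.0057
grasp_force: 58.4
```

send_rows(steps=[[[0, 0, 0, 0, 0, 0, 0], [0, 0, -0.048, 0, 0, 0, 0], [0, 0, -0.097, 0, 0, 0, 0], [0, 0, -0.146, 0, 0, 0, 0], [0, 0, -0.194, 0, 0, 0, 0]]])

```text
time_s: 24.05
eef_pos: [0.4831, 0.1378, 0.1658]
tcp_rot: [-0.0, 0.99, 0.144, -0.001]
force: [0.8, -0.4, -2.2]
finger_gap: 0.0057
grasp_force: 58.4
```

send_rows(steps=[[[0, 0, -0.049, 0, 0, 0, 0], [0, 0, -0.1, 0, 0, 0, 0], [0, 0, -0.15, 0, 0, 0, 0], [0, 0, -0.2, 0, 0, 0, 0], [0, 0, -0.25, 0, 0, 0, 0]]])

```text
time_s: 24.55
eef_pos: [0.483, 0.1378, 0.2408]
tcp_rot: [-0.0, 0.99, 0.144, -0.001]
force: [0.4, -0.5, -2.5]
finger_gap: 0.0058
grasp_force: 58.4
```

```bash
cat >> h.py <<'E'
HK={3:np.array([.5240,-.1196]),1:np.array([.4945,-.3275])}
SZ=.169
E
python3 - <<'E'
from h import *
s=r.state();print(pose()[0],s['force'],s['finger_gap'])
im,c=grab('wrist','w7.png')
H=HK[1];a=H-.095*xh
plan([(.43,.0,.26,50,0,6),(*a,.24,YAW,0,10),(*a,SZ+.035-.019,YAW,0,3),(*a,SZ+.035-.019,YAW,0,1)],fresh=True)
E
```

```text
[0.48296576 0.13776013 0.24078948] [ 0.40912762 -0.48208301 -2.46792316] 0.005778835573755899
[[[-0.051,0.065,-0.01,0.0,0.0,-0.062,0],[-0.102,0.13,-0.019,0.0,-0.001,-0.124,0],[-0.152,0.195,-0.029,0.0,-0.001,-0.186,0],[-0.203,0.259,-0.038,0.0,-0.001,-0.248,0],[-0.254,0.324,-0.048,0.001,-0.002,-0.31,0]]]
[[[-0.075,0.034,-0.009,0.0,0.0,-0.062,0],[-0.156,0.102,-0.002,0.0,0.0,-0.098,0],[-0.236,0.169,0.004,0.0,0.0,-0.133,0],[-0.316,0.237,0.011,0.0,0.0,-0.168,0],[-0.397,0.305,0.018,0.0,0.0,-0.204,0]]]
[[[-0.097,0.039,0.006,0.0,0.0,-0.035,0],[-0.195,0.079,0.013,0.0,0.0,-0.071,0],[-0.293,0.118,0.019,0.0,0.0,-0.106,0],[-0.39,0.157,0.026,0.0,0.0,-0.142,0],[-0.488,0.196,0.033,0.0,0.0,-0.177,0]]]
[[[-0.104,0.011,0.006,0.0,0.0,-0.036,0],[-0.104,0.011,0.067,0.0,0.0,-0.036,0],[-0.104,0.011,0.129,0.0,0.0,-0.036,0],[-0.105,0.011,0.19,0.0,0.0,-0.036,0],[-0.105,0.011,0.19,0.0,0.0,-0.036,0]]]
```

View pics/w7.png

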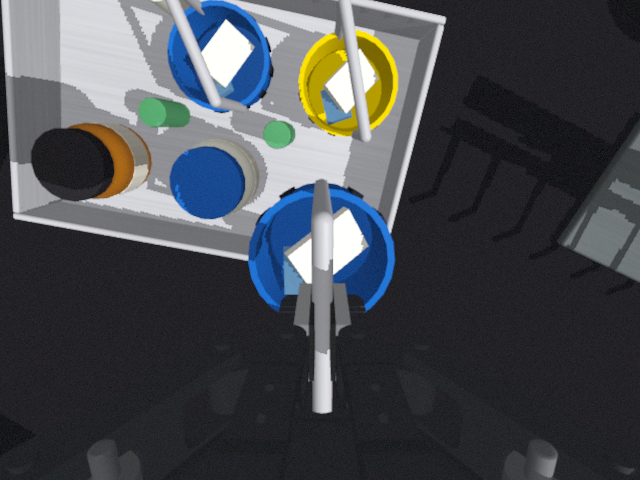

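```bash
python3 - <<'E'
from h import *
p,R=pose();c=imaging.calibration('wrist')
for u,v in((321,181),(322,411)): print(R.inv().apply(ray(c,u,v,p[2]+.019+.004)-p))
E
```

```text
[ 0.0565572  -0.00118696 -0.02282624]
[-0.03620708 -0.00084831 -0.02311181]
```

send_rows(steps=[[[-0.051, 0.065, -0.01, 0, 0, -0.062, 0], [-0.102, 0.13, -0.019, 0, -0.001, -0.124, 0], [-0.152, 0.195, -0.029, 0, -0.001, -0.186, 0], [-0.203, 0.259, -0.038, 0, -0.001, -0.248, 0], [-0.254, 0.324, -0.048, 0.001, -0.002, -0.31, 0]]])

```text
time_s: 25.1
eef_pos: [0.437, 0.0222, 0.2543]
tcp_rot: [-0.001, 0.925, 0.38, -0.003]
force: [0.2, -0.2, -1.5]
finger_gap: 0.006
grasp_force: 58.6
```

send_rows(steps=[[[-0.075, 0.034, -0.009, 0, 0, -0.062, 0], [-0.156, 0.102, -0.002, 0, 0, -0.098, 0], [-0.236, 0.169, 0.004, 0, 0, -0.133, 0], [-0.316, 0.237, 0.011, 0, 0, -0.168, 0], [-0.397, 0.305, 0.018, 0, 0, -0.204, 0]]])

```text
time_s: 25.6
eef_pos: [0.4163, -0.1268, 0.2489]
tcp_rot: [-0.001, 0.853, 0.522, -0.002]
force: [0.4, 0.8, -2.4]
finger_gap: 0.006
grasp_force: 58.6
```

send_rows(steps=[[[-0.097, 0.039, 0.006, 0, 0, -0.035, 0], [-0.195, 0.079, 0.013, 0, 0, -0.071, 0], [-0.293, 0.118, 0.019, 0, 0, -0.106, 0], [-0.39, 0.157, 0.026, 0, 0, -0.142, 0], [-0.488, 0.196, 0.033, 0, 0, -0.177, 0]]])

```text
time_s: 26.1
eef_pos: [0.4015, -0.2838, 0.2389]
tcp_rot: [-0.002, 0.773, 0.635, -0.002]
force: [0.6, 0.2, -2.4]
finger_gap: 0.006
grasp_force: 58.6
```

send_rows(steps=[[[-0.104, 0.011, 0.006, 0, 0, -0.036, 0], [-0.104, 0.011, 0.067, 0, 0, -0.036, 0], [-0.104, 0.011, 0.129, 0, 0, -0.036, 0], [-0.105, 0.011, 0.19, 0, 0, -0.036, 0], [-0.105, 0.011, 0.19, 0, 0, -0.036, 0]]])

```text
time_s: 26.6
eef_pos: [0.3972, -0.3127, 0.1799]
tcp_rot: [-0.005, 0.755, 0.655, -0.002]
force: [-0.8, 1.4, -1.4]
finger_gap: 0.0061
grasp_force: 58.6
```

```bash
python3 - <<'E'
from h import *
s=r.state();print(pose()[0],s['joint_positions'],s['joint_vel'],open('cmd.json').read())
H=HK[1]-.004*yh;z=SZ+.035-.019
plan([(*(H-.095*xh),z,YAW,0,5),(*(H-.03*xh),z,YAW,0,5)])
E
```

```text
[ 0.39718029 -0.31272552  0.17988265] [-0.88598567  0.44633039  1.77507368 -0.00494229  0.93012045 -0.74164073] [ 0.00787457 -0.03912253 -0.03754149  0.00098432  0.03593122 -0.00025966] {"p": [0.4003915973904542, -0.31425402588970386, 0.18490755637170736], "q": [0.7550388680237288, 0.6556799651937872, -3.650611831703278e-05, -0.00029947324392203326]}
[[[-0.003,0.0,0.0,0.0,0.0,0.0,0],[-0.005,0.0,0.0,0.0,0.0,0.0,0],[-0.008,0.0,0.0,0.0,0.0,0.0,0],[-0.01,0.0,0.0,0.0,0.0,0.0,0],[-0.013,0.0,0.0,0.0,0.0,0.0,0]]]
[[[0.0,0.043,0.0,0.0,0.0,0.0,0],[0.0,0.087,0.0,0.0,0.0,0.0,0],[0.0,0.13,0.0,0.0,0.0,0.0,0],[0.0,0.173,0.0,0.0,0.0,0.0,0],[0.0,0.217,0.0,0.0,0.0,0.0,0]]]
```

send_rows(steps=[[[-0.003, 0, 0, 0, 0, 0, 0], [-0.005, 0, 0, 0, 0, 0, 0], [-0.008, 0, 0, 0, 0, 0, 0], [-0.01, 0, 0, 0, 0, 0, 0], [-0.013, 0, 0, 0, 0, 0, 0]]])

```text
time_s: 27.1
eef_pos: [0.3984, -0.3185, 0.1828]
tcp_rot: [-0.001, 0.755, 0.656, -0.002]
force: [-0.4, 0.1, -2.3]
finger_gap: 0.0058
grasp_force: 58.6
```

send_rows(steps=[[[0, 0.043, 0, 0, 0, 0, 0], [0, 0.087, 0, 0, 0, 0, 0], [0, 0.13, 0, 0, 0, 0, 0], [0, 0.173, 0, 0, 0, 0, 0], [0, 0.217, 0, 0, 0, 0, 0]]])

```text
time_s: 27.6
eef_pos: [0.4641, -0.3276, 0.1818]
tcp_rot: [-0.002, 0.755, 0.656, -0.002]
force: [0.2, -0.3, -1.5]
finger_gap: 0.0059
grasp_force: 58.6
```

```bash
python3 - <<'E'
from h import *
s=r.state();print(pose()[0],s['force'],s['joint_vel'].round(3))
H=HK[1]-.004*yh;z=SZ+.035-.019
plan([(*H,z,YAW,0,3),(*H,z,YAW,0,2),(*H,SZ+.004-.019,YAW,0,5)])
E
```

```text
[ 0.46410803 -0.32757509  0.18180096] [ 0.17145274 -0.27708789 -1.53792947] [ 0.148  0.143 -0.291  0.     0.152  0.149]
[[[0.0,0.033,0.0,0.0,0.0,0.0,0],[0.0,0.067,0.0,0.0,0.0,0.0,0],[0.0,0.1,0.0,0.0,0.0,0.0,0],[0.0,0.1,0.0,0.0,0.0,0.0,0],[0.0,0.1,0.0,0.0,0.0,0.0,0]]]
[[[0.0,0.0,0.02,0.0,0.0,0.0,0],[0.0,0.0,0.041,0.0,0.0,0.0,0],[0.0,0.0,0.062,0.0,0.0,0.0,0],[0.0,0.0,0.082,0.0,0.0,0.0,0],[0.0,0.0,0.103,0.0,0.0,0.0,0]]]
```

send_rows(steps=[[[0, 0.033, 0, 0, 0, 0, 0], [0, 0.067, 0, 0, 0, 0, 0], [0, 0.1, 0, 0, 0, 0, 0], [0, 0.1, 0, 0, 0, 0, 0], [0, 0.1, 0, 0, 0, 0, 0]]])

```text
time_s: 28.1
eef_pos: [0.4922, -0.3315, 0.1816]
tcp_rot: [-0.002, 0.755, 0.656, -0.002]
force: [-0.4, -0.6, -1.1]
finger_gap: 0.006
grasp_force: 58.6
```

send_rows(steps=[[[0, 0, 0.02, 0, 0, 0, 0], [0, 0, 0.041, 0, 0, 0, 0], [0, 0, 0.062, 0, 0, 0, 0], [0, 0, 0.082, 0, 0, 0, 0], [0, 0, 0.103, 0, 0, 0, 0]]])

```text
time_s: 28.6
eef_pos: [0.4934, -0.3324, 0.1528]
tcp_rot: [-0.0, 0.755, 0.655, -0.001]
force: [-5.8, 7.5, 42.1]
finger_gap: 0.0059
grasp_force: 63.1
```

```bash
python3 - <<'E'
from h import *
s=r.state();print(pose()[0],s['force'],s['moment'])
H=HK[1]-.004*yh
plan([(*H,SZ-.002-.019,YAW,0,5)])
E
```

```text
[ 0.49341837 -0.33239926  0.15283584] [-5.78795935  7.52080571 42.10640167] [ 1.15192134  0.8708699  -0.02005578]
[[[0.0,0.0,0.004,0.0,0.0,0.0,0],[0.0,0.0,0.008,0.0,0.0,0.0,0],[0.0,0.0,0.012,0.0,0.0,0.0,0],[0.0,0.0,0.016,0.0,0.0,0.0,0],[0.0,0.0,0.02,0.0,0.0,0.0,0]]]
```

send_rows(steps=[[[0, 0, -0.008, 0, 0, 0, 0], [0, 0, -0.008, 0, 0, 0, 0.3], [0, 0, -0.008, 0, 0, 0, 0.3], [0, 0, -0.008, 0, 0, 0, 0.3], [0, 0, -0.008, 0, 0, 0, 0.3]]])

```text
time_s: 29.1
eef_pos: [0.492, -0.3316, 0.153]
tcp_rot: [-0.002, 0.755, 0.655, -0.002]
force: [0.1, 0.3, 0.2]
finger_gap: 0.0255
grasp_force: 0.0
```

send_rows(steps=[[[0, 0, -0.05, 0, 0, 0, 0.3], [0, 0, -0.1, 0, 0, 0, 0.3], [0, 0, -0.2, 0, 0, 0, 0.3], [0, 0, -0.3, 0, 0, 0, 0.3], [0, 0, -0.4, 0, 0, 0, 0.3]]])

```text
time_s: 29.6
eef_pos: [0.4926, -0.3315, 0.2741]
tcp_rot: [-0.002, 0.755, 0.655, -0.002]
force: [0.6, -0.0, -0.3]
finger_gap: 0.0258
grasp_force: 0.0
```

```bash
python3 - <<'E'
from h import *
p,R=pose();s=r.state();print(p,s['force'],s['finger_gap'])
w=grab('wrist')[0];sd,cs=grab('side')
t,ct=grab('top')
o=np.zeros((600,800,3),np.uint8)
o[:300,:400]=cv2.resize(w,(400,300));o[:300,400:]=cv2.resize(sd[90:270,280:440],(400,300))[:, :]
o[300:,:400]=cv2.resize(t[215:340,132:300],(400,300));o[300:,400:]=cv2.resize(sd[300:480,240:480],(400,300))
cv2.imwrite('pics/m2.png',o[:,:,::-1])
np.save('t2.npy',t);np.save('w8.npy',w);np.save('w8c.npy',imaging.calibration('wrist'),allow_pickle=True)
E
```

```text
[ 0.49255151 -0.33154903  0.27406458] [ 0.60609012 -0.02036565 -0.26991419] 0.025785530136331544
```

View pics/m2.png

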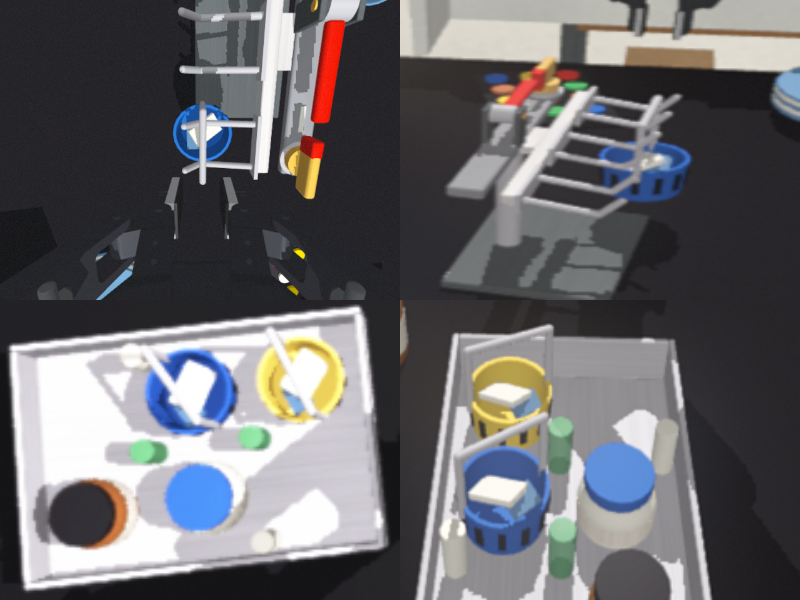

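```bash
python3 - <<'E'
from h import *
c=imaging.calibration('top')
B=lambda u,v:ray(c,132+u/4.7,215+v/4.7,.126)
a,b=B(287,97),B(392,240);d=(a-b)[:2];print((a+b)/2,np.linalg.norm(d),np.degrees(np.arctan2(d[1],d[0])))
p=pose()[0]
plan([(.43,-.30,.30,YAW,.5,3),(.43,0,.33,55,.5,7),(.565,.235,.27,38,.5,7),(.565,.235,.27,38,.5,3)],fresh=True)
E
```

```text
[0.58092223 0.25605254 0.126     ] 0.08318424623486138 36.52541825180781
[[[0.026,-0.075,-0.027,0.0,0.001,0.0,0.5],[0.052,-0.151,-0.054,0.0,0.002,0.0,0.5],[0.078,-0.226,-0.081,-0.001,0.002,0.0,0.5],[0.219,-0.246,-0.096,-0.001,0.002,0.043,0.5],[0.36,-0.266,-0.111,0.0,0.002,0.086,0.5]]]
[[[0.138,-0.039,-0.014,0.0,0.0,0.042,0.5],[0.275,-0.078,-0.029,0.0,0.0,0.085,0.5],[0.413,-0.117,-0.043,0.0,0.0,0.128,0.5],[0.55,-0.156,-0.057,0.0,0.001,0.17,0.5],[0.687,-0.195,-0.072,0.0,0.001,0.213,0.5]]]
[[[0.129,-0.012,0.029,0.0,0.0,0.027,0.5],[0.257,-0.023,0.058,0.0,0.0,0.054,0.5],[0.386,-0.035,0.086,0.0,0.0,0.081,0.5],[0.515,-0.046,0.115,0.0,0.0,0.108,0.5],[0.643,-0.058,0.144,0.0,0.0,0.135,0.5]]]
[[[0.123,-0.038,0.028,-0.001,0.0,0.027,0.5],[0.247,-0.076,0.057,-0.001,0.0,0.054,0.5],[0.247,-0.076,0.057,-0.001,0.0,0.054,0.5],[0.247,-0.076,0.057,-0.001,0.0,0.054,0.5],[0.247,-0.076,0.057,-0.001,0.0,0.054,0.5]]]
```

send_rows(steps=[[[0.026, -0.075, -0.027, 0, 0.001, 0, 0.5], [0.052, -0.151, -0.054, 0, 0.002, 0, 0.5], [0.078, -0.226, -0.081, -0.001, 0.002, 0, 0.5], [0.219, -0.246, -0.096, -0.001, 0.002, 0.043, 0.5], [0.36, -0.266, -0.111, 0, 0.002, 0.086, 0.5]]])

```text
time_s: 30.25
eef_pos: [0.4278, -0.2127, 0.3057]
tcp_rot: [-0.004, 0.8, 0.601, -0.001]
force: [0.3, 0.6, 0.5]
finger_gap: 0.0426
grasp_force: 0.0
```

send_rows(steps=[[[0.138, -0.039, -0.014, 0, 0, 0.042, 0.5], [0.275, -0.078, -0.029, 0, 0, 0.085, 0.5], [0.413, -0.117, -0.043, 0, 0, 0.128, 0.5], [0.55, -0.156, -0.057, 0, 0.001, 0.17, 0.5], [0.687, -0.195, -0.072, 0, 0.001, 0.213, 0.5]]])

```text
time_s: 30.75
eef_pos: [0.428, 0.0024, 0.3281]
tcp_rot: [-0.004, 0.888, 0.46, -0.002]
force: [1.4, -0.5, -0.2]
finger_gap: 0.0424
grasp_force: 0.0
```

send_rows(steps=[[[0.129, -0.012, 0.029, 0, 0, 0.027, 0.5], [0.257, -0.023, 0.058, 0, 0, 0.054, 0.5], [0.386, -0.035, 0.086, 0, 0, 0.081, 0.5], [0.515, -0.046, 0.115, 0, 0, 0.108, 0.5], [0.643, -0.058, 0.144, 0, 0, 0.135, 0.5]]])

```text
time_s: 31.25
eef_pos: [0.5251, 0.1702, 0.2844]
tcp_rot: [-0.003, 0.931, 0.365, -0.003]
force: [0.8, -0.4, 0.4]
finger_gap: 0.0428
grasp_force: 0.0
```

send_rows(steps=[[[0.123, -0.038, 0.028, -0.001, 0, 0.027, 0.5], [0.247, -0.076, 0.057, -0.001, 0, 0.054, 0.5], [0.247, -0.076, 0.057, -0.001, 0, 0.054, 0.5], [0.247, -0.076, 0.057, -0.001, 0, 0.054, 0.5], [0.247, -0.076, 0.057, -0.001, 0, 0.054, 0.5]]])

```text
time_s: 31.75
eef_pos: [0.5632, 0.2351, 0.2687]
tcp_rot: [-0.002, 0.946, 0.325, -0.002]
force: [-1.0, -1.2, 0.6]
finger_gap: 0.043
grasp_force: 0.0
```

```bash
python3 - <<'E'
from h import *
print(pose()[0],r.state()['joint_vel'].round(3))
c=imaging.calibration('wrist');im=imaging.grab_frame('wrist');np.save('w9.npy',im);np.save('w9c.npy',c,allow_pickle=True)
P=np.array([.582,.2555]);d=np.array([np.cos(np.radians(37.5)),np.sin(np.radians(37.5))])
for k in(-.041,0,.041):print('bar',proj(c,[*(P+k*d),.126]))
print('rim',proj(c,[*P,.056]))
hsv=cv2.cvtColor(im,cv2.COLOR_RGB2HSV);m=cv2.inRange(hsv,(105,120,40),(125,255,255))
n,l,st,ce=cv2.connectedComponentsWithStats(m)
for i in range(1,n):
  if st[i,4]>600: print(st[i],ce[i])
# sample rows across the bar: bright low-sat pixels within 30 px of predicted bar
g=(hsv[:,:,1]<40)&(hsv[:,:,2]>110)
a=proj(c,[*(P+.041*d),.126]);b=proj(c,[*(P-.041*d),.126])
for f in np.linspace(0,1,9):
  q=a+(b-a)*f;u,v=int(q[0]),int(q[1])
  if 0<=v<480: print((u,v),''.join('#' if x else '.' for x in g[v,max(u-35,0):u+36]))
E
```

```text
[0.56322436 0.23507626 0.2687165 ] [-0.011 -0.018 -0.004  0.003 -0.001  0.002]
bar [317.53916323 237.76176841]
bar [317.78981307 188.43339402]
bar [318.06212938 134.84101372]
rim [318.88639887 176.79981375]
[ 275  132   37   84 1751] [293.46944603 170.8966305 ]
[ 321  132   40   85 1759] [340.26492325 177.55713474]
[ 237  234   62   61 2805] [267.75757576 263.19857398]
(318, 134) ################..............#########............####################
(317, 147) ##............................##########........#####................##
(317, 160) ..............................##############################...........
(317, 173) ...............###############################################.........
(317, 186) .......................######################..........................
(317, 199) #.............................#########................................
(317, 212) ###############..............##########..................##############
(317, 224) #######################################################################
(317, 237) .############################################.....................#####
```

```bash
python3 - <<'E'
from h import *
q=(.583,.2565)
plan([(*q,.20,37.5,.5,4),(*q,.107,37.5,.5,6),(*q,.107,37.5,.5,1),(*q,.107,37.5,0,4),(*q,.24,37.5,0,10)],fresh=True)
E
```

```text
[[[0.024,-0.004,0.058,-0.001,0.0,0.001,0.5],[0.048,-0.008,0.115,-0.002,0.001,0.002,0.5],[0.072,-0.012,0.173,-0.002,0.001,0.004,0.5],[0.096,-0.016,0.231,-0.003,0.001,0.005,0.5],[0.096,-0.015,0.282,-0.003,0.001,0.005,0.5]]]
[[[0.0,0.0,0.052,0.0,0.0,0.0,0.5],[0.0,0.0,0.104,0.0,0.0,0.0,0.5],[0.0,0.0,0.155,0.0,0.0,0.0,0.5],[0.0,0.0,0.207,0.0,0.0,0.0,0.5],[0.0,0.0,0.259,0.0,0.0,0.0,0.5]]]
[[[0.0,0.0,0.0,0.0,0.0,0.0,0.5],[0.0,0.0,0.0,0.0,0.0,0.0,0],[0.0,0.0,0.0,0.0,0.0,0.0,0],[0.0,0.0,0.0,0.0,0.0,0.0,0],[0.0,0.0,0.0,0.0,0.0,0.0,0]]]
[[[0.0,0.0,-0.045,0.0,0.0,0.0,0],[0.0,0.0,-0.089,0.0,0.0,0.0,0],[0.0,0.0,-0.133,0.0,0.0,0.0,0],[0.0,0.0,-0.178,0.0,0.0,0.0,0],[0.0,0.0,-0.222,0.0,0.0,0.0,0]]]
[[[0.0,0.0,-0.044,0.0,0.0,0.0,0],[0.0,0.0,-0.089,0.0,0.0,0.0,0],[0.0,0.0,-0.133,0.0,0.0,0.0,0],[0.0,0.0,-0.177,0.0,0.0,0.0,0],[0.0,0.0,-0.222,0.0,0.0,0.0,0]]]
```

send_rows(steps=[[[0.024, -0.004, 0.058, -0.001, 0, 0.001, 0.5], [0.048, -0.008, 0.115, -0.002, 0.001, 0.002, 0.5], [0.072, -0.012, 0.173, -0.002, 0.001, 0.004, 0.5], [0.096, -0.016, 0.231, -0.003, 0.001, 0.005, 0.5], [0.096, -0.015, 0.282, -0.003, 0.001, 0.005, 0.5]]])

```text
time_s: 32.3
eef_pos: [0.5844, 0.2576, 0.1838]
tcp_rot: [-0.0, 0.947, 0.322, 0.001]
force: [0.1, -0.5, -0.1]
finger_gap: 0.0428
grasp_force: 0.0
```

send_rows(steps=[[[0, 0, 0.052, 0, 0, 0, 0.5], [0, 0, 0.104, 0, 0, 0, 0.5], [0, 0, 0.155, 0, 0, 0, 0.5], [0, 0, 0.207, 0, 0, 0, 0.5], [0, 0, 0.259, 0, 0, 0, 0.5]]])

```text
time_s: 32.8
eef_pos: [0.584, 0.2573, 0.1061]
tcp_rot: [-0.0, 0.947, 0.322, 0.001]
force: [0.3, 1.1, 0.3]
finger_gap: 0.0425
grasp_force: 0.0
```

send_rows(steps=[[[0, 0, 0, 0, 0, 0, 0.5], [0, 0, 0, 0, 0, 0, 0], [0, 0, 0, 0, 0, 0, 0], [0, 0, 0, 0, 0, 0, 0], [0, 0, 0, 0, 0, 0, 0]]])

```text
time_s: 33.3
eef_pos: [0.5845, 0.2578, 0.1082]
tcp_rot: [-0.0, 0.947, 0.322, 0.002]
force: [-1.2, 0.1, 0.9]
finger_gap: 0.0061
grasp_force: 58.5
```

send_rows(steps=[[[0, 0, -0.045, 0, 0, 0, 0], [0, 0, -0.089, 0, 0, 0, 0], [0, 0, -0.133, 0, 0, 0, 0], [0, 0, -0.178, 0, 0, 0, 0], [0, 0, -0.222, 0, 0, 0, 0]]])

```text
time_s: 33.8
eef_pos: [0.5841, 0.2576, 0.1756]
tcp_rot: [-0.0, 0.947, 0.322, 0.001]
force: [0.7, 0.4, -1.5]
finger_gap: 0.0061
grasp_force: 58.5
```

send_rows(steps=[[[0, 0, -0.044, 0, 0, 0, 0], [0, 0, -0.089, 0, 0, 0, 0], [0, 0, -0.133, 0, 0, 0, 0], [0, 0, -0.177, 0, 0, 0, 0], [0, 0, -0.222, 0, 0, 0, 0]]])

```text
time_s: 34.3
eef_pos: [0.5837, 0.2575, 0.2415]
tcp_rot: [-0.0, 0.947, 0.322, 0.001]
force: [-0.3, 0.2, -0.6]
finger_gap: 0.0058
grasp_force: 58.5
```

```bash
python3 - <<'E'
from h import *
s=r.state();print(pose()[0],s['force'],s['finger_gap'])
im=imaging.grab_frame('wrist');o=cv2.imread('pics/w7.png')[:,:,::-1]
for i in(o,im):
  h=cv2.cvtColor(np.ascontiguousarray(i),cv2.COLOR_RGB2HSV)
  m=cv2.inRange(h,(105,120,40),(125,255,255));m[:,:230]=0;m[:,410:]=0
  ys,xs=np.nonzero(m);ys2=ys[(ys>120)];xs2=xs[ys>120]
  print('blue',xs2.min(),xs2.max(),np.percentile(xs2,[1,99]),ys2.min(),'col322 V',[(v,int(h[v,322,2]),int(h[v,322,1])) for v in range(395,440,4)])
H=HK[3];a=H-.095*xh
plan([(.44,.09,.26,55,0,6),(*a,.24,YAW,0,6),(*a,SZ+.035-.019,YAW,0,4),(*a,SZ+.035-.019,YAW,0,3)],fresh=True)
E
```

```text
[0.58371973 0.25747999 0.24147289] [-0.34237005  0.19534056 -0.59354894] 0.005821090510258121
blue 230 395 [231. 392.] 121 col322 V [(395, 217, 6), (399, 217, 6), (403, 219, 7), (407, 217, 6), (411, 217, 6), (415, 39, 52), (419, 34, 30), (423, 37, 28), (427, 35, 58), (431, 33, 62), (435, 38, 20), (439, 39, 26)]
blue 237 396 [241. 390.] 189 col322 V [(395, 223, 6), (399, 223, 6), (403, 223, 6), (407, 224, 7), (411, 223, 7), (415, 39, 52), (419, 33, 70), (423, 36, 50), (427, 34, 38), (431, 43, 30), (435, 38, 47), (439, 41, 25)]
[[[-0.121,0.025,-0.009,0.0,-0.001,-0.032,0],[-0.241,0.05,-0.019,0.001,-0.001,-0.065,0],[-0.362,0.074,-0.028,0.001,-0.002,-0.097,0],[-0.483,0.099,-0.038,0.001,-0.002,-0.129,0],[-0.604,0.124,-0.047,0.002,-0.003,-0.162,0]]]
[[[-0.123,-0.006,-0.009,0.0,0.0,-0.032,0],[-0.212,0.056,0.002,0.0,0.0,-0.082,0],[-0.302,0.119,0.013,0.0,0.0,-0.132,0],[-0.391,0.181,0.024,0.0,0.0,-0.181,0],[-0.481,0.244,0.035,0.0,0.0,-0.231,0]]]
[[[-0.106,0.027,0.011,0.0,0.0,-0.05,0],[-0.212,0.053,0.022,0.0,0.0,-0.1,0],[-0.212,0.053,0.068,0.0,0.0,-0.1,0],[-0.212,0.053,0.114,0.0,0.0,-0.1,0],[-0.212,0.053,0.159,0.0,0.0,-0.1,0]]]
[[[0.0,0.0,0.046,0.0,0.0,0.0,0],[0.0,0.0,0.046,0.0,0.0,0.0,0],[0.0,0.0,0.046,0.0,0.0,0.0,0],[0.0,0.0,0.046,0.0,0.0,0.0,0],[0.0,0.0,0.046,0.0,0.0,0.0,0]]]
```

send_rows(steps=[[[-0.121, 0.025, -0.019, 0, -0.001, -0.032, 0], [-0.241, 0.05, -0.029, 0.001, -0.001, -0.065, 0], [-0.362, 0.074, -0.038, 0.001, -0.002, -0.097, 0], [-0.483, 0.099, -0.042, 0.001, -0.002, -0.129, 0], [-0.604, 0.124, -0.047, 0.002, -0.003, -0.162, 0]]])

```text
time_s: 34.85
eef_pos: [0.4617, 0.1167, 0.2545]
tcp_rot: [-0.001, 0.898, 0.44, -0.002]
force: [0.9, -1.1, -1.3]
finger_gap: 0.006
grasp_force: 58.6
```

send_rows(steps=[[[-0.123, -0.006, -0.009, 0, 0, -0.032, 0], [-0.212, 0.056, 0.002, 0, 0, -0.082, 0], [-0.302, 0.119, 0.013, 0, 0, -0.132, 0], [-0.391, 0.181, 0.024, 0, 0, -0.181, 0], [-0.481, 0.244, 0.035, 0, 0, -0.231, 0]]])

```text
time_s: 35.35
eef_pos: [0.4318, -0.0425, 0.2443]
tcp_rot: [-0.001, 0.803, 0.596, -0.002]
force: [0.3, 0.2, -1.4]
finger_gap: 0.0054
grasp_force: 58.6
```

send_rows(steps=[[[-0.106, 0.027, 0.011, 0, 0, -0.05, 0], [-0.212, 0.053, 0.022, 0, 0, -0.1, 0], [-0.212, 0.053, 0.068, 0, 0, -0.1, 0], [-0.212, 0.053, 0.114, 0, 0, -0.1, 0], [-0.212, 0.053, 0.159, 0, 0, -0.1, 0]]])

```text
time_s: 35.85
eef_pos: [0.4283, -0.1074, 0.1961]
tcp_rot: [-0.001, 0.756, 0.655, -0.002]
force: [-0.5, 0.1, -1.8]
finger_gap: 0.0055
grasp_force: 58.6
```

send_rows(steps=[[[0, 0, 0.046, 0, 0, 0, 0], [0, 0, 0.046, 0, 0, 0, 0], [0, 0, 0.046, 0, 0, 0, 0], [0, 0, 0.046, 0, 0, 0, 0], [0, 0, 0.046, 0, 0, 0, 0]]])

```text
time_s: 36.35
eef_pos: [0.4287, -0.107, 0.1833]
tcp_rot: [-0.0, 0.755, 0.656, -0.001]
force: [0.2, -0.0, -2.2]
finger_gap: 0.0057
grasp_force: 58.6
```

```bash
python3 - <<'E'
from h import *
s=r.state();print(pose()[0],s['force'],s['finger_gap'],open('cmd.json').read())
H=HK[3]-.004*yh;z=SZ+.035-.019
plan([(*(H-.09*xh),z,YAW,0,3),(*(H-.03*xh),z,YAW,0,7),(*H,z,YAW,0,5),(*H,z,YAW,0,3),(*H,SZ+.012-.019,YAW,0,7)])
E
```

```text
[ 0.42871294 -0.10695303  0.18327303] [ 0.21129536 -0.03666257 -2.19257711] 0.005706256457325142 {"p": [0.42984100235384887, -0.1062862370659703, 0.18509846551700862], "q": [0.7551768604304395, 0.6555209858809219, 0.00032084115620882933, -0.00020880871938437422]}
[[[-0.004,0.006,0.0,0.0,0.0,0.0,0],[-0.009,0.011,0.0,0.0,0.0,0.0,0],[-0.013,0.017,0.0,0.0,0.0,0.0,0],[-0.013,0.046,0.0,0.0,0.0,0.0,0],[-0.013,0.074,0.0,0.0,0.0,0.0,0]]]
[[[0.0,0.029,0.0,0.0,0.0,0.0,0],[0.0,0.057,0.0,0.0,0.0,0.0,0],[0.0,0.086,0.0,0.0,0.0,0.0,0],[0.0,0.114,0.0,0.0,0.0,0.0,0],[0.0,0.143,0.0,0.0,0.0,0.0,0]]]
[[[0.0,0.02,0.0,0.0,0.0,0.0,0],[0.0,0.04,0.0,0.0,0.0,0.0,0],[0.0,0.06,0.0,0.0,0.0,0.0,0],[0.0,0.08,0.0,0.0,0.0,0.0,0],[0.0,0.1,0.0,0.0,0.0,0.0,0]]]
[[[0.0,0.0,0.0,0.0,0.0,0.0,0],[0.0,0.0,0.0,0.0,0.0,0.0,0],[0.0,0.0,0.0,0.0,0.0,0.0,0],[0.0,0.0,0.011,0.0,0.0,0.0,0],[0.0,0.0,0.022,0.0,0.0,0.0,0]]]
[[[0.0,0.0,0.011,0.0,0.0,0.0,0],[0.0,0.0,0.022,0.0,0.0,0.0,0],[0.0,0.0,0.033,0.0,0.0,0.0,0],[0.0,0.0,0.044,0.0,0.0,0.0,0],[0.0,0.0,0.055,0.0,0.0,0.0,0]]]
```

send_rows(steps=[[[-0.004, 0.006, 0, 0, 0, 0, 0], [-0.009, 0.011, 0, 0, 0, 0, 0], [-0.013, 0.017, 0, 0, 0, 0, 0], [-0.013, 0.046, 0, 0, 0, 0, 0], [-0.013, 0.074, 0, 0, 0, 0, 0]]])

```text
time_s: 36.85
eef_pos: [0.4505, -0.114, 0.1825]
tcp_rot: [-0.001, 0.755, 0.655, -0.002]
force: [0.3, 0.1, -1.5]
finger_gap: 0.0056
grasp_force: 58.6
```

send_rows(steps=[[[0, 0.029, 0, 0, 0, 0, 0], [0, 0.057, 0, 0, 0, 0, 0], [0, 0.086, 0, 0, 0, 0, 0], [0, 0.114, 0, 0, 0, 0, 0], [0, 0.143, 0, 0, 0, 0, 0]]])

```text
time_s: 37.35
eef_pos: [0.4928, -0.1198, 0.1822]
tcp_rot: [-0.001, 0.755, 0.656, -0.002]
force: [0.2, 0.1, -1.5]
finger_gap: 0.0057
grasp_force: 58.6
```

send_rows(steps=[[[0, 0.02, 0, 0, 0, 0, 0], [0, 0.04, 0, 0, 0, 0, 0], [0, 0.06, 0, 0, 0, 0, 0], [0, 0.08, 0, 0, 0, 0, 0], [0, 0.1, 0, 0, 0, 0, 0]]])

```text
time_s: 37.85
eef_pos: [0.5221, -0.124, 0.1821]
tcp_rot: [-0.001, 0.755, 0.655, -0.002]
force: [-0.0, -0.4, -1.5]
finger_gap: 0.0057
grasp_force: 58.6
```

send_rows(steps=[[[0, 0, 0, 0, 0, 0, 0], [0, 0, 0, 0, 0, 0, 0], [0, 0, 0, 0, 0, 0, 0], [0, 0, 0.011, 0, 0, 0, 0], [0, 0, 0.022, 0, 0, 0, 0]]])

```text
time_s: 38.35
eef_pos: [0.5216, -0.124, 0.1754]
tcp_rot: [-0.001, 0.755, 0.655, -0.002]
force: [-1.2, 0.8, -1.1]
finger_gap: 0.0058
grasp_force: 58.6
```

send_rows(steps=[[[0, 0, 0.011, 0, 0, 0, 0], [0, 0, 0.022, 0, 0, 0, 0], [0, 0, 0.033, 0, 0, 0, 0], [0, 0, 0.044, 0, 0, 0, 0], [0, 0, 0.055, 0, 0, 0, 0]]])

```text
time_s: 38.85
eef_pos: [0.5217, -0.124, 0.1587]
tcp_rot: [-0.001, 0.755, 0.655, -0.002]
force: [-0.1, -0.6, -0.9]
finger_gap: 0.0058
grasp_force: 58.6
```

Last few millimetres down gently (command now 0.162).

send_rows(steps=[[[0, 0, 0.006, 0, 0, 0, 0], [0, 0, 0.012, 0, 0, 0, 0], [0, 0, 0.018, 0, 0, 0, 0], [0, 0, 0.022, 0, 0, 0, 0], [0, 0, 0.024, 0, 0, 0, 0]]])

```text
time_s: 39.35
eef_pos: [0.5232, -0.1246, 0.1544]
tcp_rot: [0.001, 0.755, 0.655, -0.001]
force: [-1.7, 1.9, 16.6]
finger_gap: 0.0058
grasp_force: 60.5
```

send_rows(steps=[[[0, 0, -0.004, 0, 0, 0, 0], [0, 0, -0.004, 0, 0, 0, 0.3], [0, 0, -0.004, 0, 0, 0, 0.3], [0, 0, -0.004, 0, 0, 0, 0.3], [0, 0, -0.004, 0, 0, 0, 0.3]]])

```text
time_s: 39.85
eef_pos: [0.5212, -0.1238, 0.1525]
tcp_rot: [-0.002, 0.755, 0.655, -0.002]
force: [0.1, -0.8, -0.2]
finger_gap: 0.0254
grasp_force: 0.0
```

send_rows(steps=[[[0, 0, -0.05, 0, 0, 0, 0.3], [0, 0, -0.1, 0, 0, 0, 0.3], [0, 0, -0.2, 0, 0, 0, 0.3], [0, 0, -0.3, 0, 0, 0, 0.3], [0, 0, -0.4, 0, 0, 0, 0.3]]])

```text
time_s: 40.35
eef_pos: [0.5217, -0.1238, 0.2736]
tcp_rot: [-0.002, 0.755, 0.655, -0.002]
force: [1.3, 0.2, 0.1]
finger_gap: 0.0257
grasp_force: 0.0
```

send_rows(steps=[[[0, -0.1, -0.02, 0, 0, 0, 0.3], [0, -0.2, -0.05, 0, 0, 0, 0.3], [0, -0.3, -0.05, 0, 0, 0, 0.3], [0, -0.35, -0.05, 0, 0, 0, 0.3], [0, -0.35, -0.05, 0, 0, 0, 0.3]]])

```text
time_s: 40.85
eef_pos: [0.416, -0.1083, 0.2883]
tcp_rot: [-0.002, 0.755, 0.655, -0.002]
force: [-0.3, 0.7, 0.2]
finger_gap: 0.0256
grasp_force: 0.0
```

```bash
python3 - <<'E'
from h import *
print(pose()[0])
for cam in('side','wrist'):
  c=imaging.calibration(cam);im=imaging.grab_frame(cam)
  h=cv2.cvtColor(im,cv2.COLOR_RGB2HSV);m=cv2.inRange(h,(105,120,40),(125,255,255))
  n,l,st,ce=cv2.connectedComponentsWithStats(m)
  print(cam,[(st[i,:5].tolist(),ce[i].round().tolist()) for i in range(1,n) if st[i,4]>120])
  for k in HK: print(k,'expected basket centre',proj(c,[*HK[k],SZ-.095]), 'rim sides',proj(c,[*(HK[k]-.042*xh),SZ-.07]),proj(c,[*(HK[k]+.042*xh),SZ-.07]),proj(c,[*(HK[k]-.042*yh),SZ-.07]),proj(c,[*(HK[k]+.042*yh),SZ-.07]))
  if cam=='wrist': # lever/nut colours
    rr=cv2.inRange(h,(0,180,90),(6,255,255));n,l,st,ce=cv2.connectedComponentsWithStats(rr);print([(st[i].tolist()) for i in range(1,n) if st[i,4]>80])
E
```

```text
[ 0.41603002 -0.10826596  0.28827596]
side [([397, 35, 13, 19, 223], [403.0, 44.0]), ([367, 175, 30, 36, 474], [384.0, 195.0]), ([339, 223, 43, 43, 999], [360.0, 245.0]), ([351, 386, 41, 41, 1334], [371.0, 406.0])]
3 expected basket centre [357.55292869 247.69165668] rim sides [378.80232724 241.42253416] [337.93055189 234.58835602] [362.31486315 226.17854476] [353.80039121 250.5426294 ]
1 expected basket centre [375.73628777 194.48895317] rim sides [394.43866097 187.99845952] [358.86601703 182.87093984] [379.61100936 176.57715538] [373.2581853  194.74961837]
wrist [([386, 166, 80, 90, 3204], [424.0, 211.0])]
3 expected basket centre [428.91757591 200.01319919] rim sides [391.53658569 205.13646882] [481.33287749 205.16194702] [432.47138614 247.67451324] [440.64891924 159.46249843]
1 expected basket centre [413.73588534 376.91422751] rim sides [381.125653   391.82851296] [457.26357157 391.99908897] [416.32690126 422.65904011] [422.21078646 359.24103894]
[[599, 385, 39, 55, 1335]]
```

```bash
python3 -c "
from h import *
print(r.hand_in())"
```

```text
the job is handed in; nothing more can be done
None
```

The job is handed in: lever opened, nut turned to the white mark, lever closed, and both blue baskets present hung on their own hooks; but while lowering onto the nut the wrist force read 241 N, over the 120 N limit, so the run may be judged failed.

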